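# Refit the hinge pin of an objective case

## Task

The lid of the microscope-objective case lies closed with its hinge knuckles in line, but its hinge pin is out and the lamp power supply stands in the pin's way. First push the heavy power supply away from you until its far face stands flush along the bench rail, keeping it upright; then take the hinge pin from the slide warmer and slide it fully home through all five knuckles from the freed end, with the lid still closed on the case, and let go. Leave the oil bottle, beaker and slide box standing where they are.

Things in the scene. Friction and masses are not known exactly. Their poses are not given: they have to be found in the camera images.
- case: Fixed grey case, 110 (its x) x 130 (its y) x 70 mm high. Origin: centre of its underside; z up. Hinge along its y on the robot's side. Its three knuckle blocks (22 x 26 along y x 22 mm) at y = -69 to -43, -13 to 13, 43 to 69 mm, and the lid's two between them, make a row 138 mm long with 2 mm gaps and an 11 mm round bore, open at both ends: the pin may enter from either free end.
- hinge (a point): Middle of the hinge row on the bore's axis: in the case's frame x = -69, y = 0, z = 70 mm. The pin's axis must come to lie along the case's y through this point. Axes as the case's.
- lid: Loose flat aluminium lid, 0.25 kg, 110 x 130 x 6 mm, lying closed on the case (top 76 mm above the bench), located by four lugs with 1.5 mm play. Its frame coincides with the case's frame when closed (origin at the bench below it). Its two knuckles (same size and bore) are at y = -41 to -15 and 15 to 41 mm.
- lid_hinge (a point): The middle of the lid's own knuckle axis (x = -69, y = 0, z = 70 mm in the lid's frame); on hinge when closed.
- pin: Loose steel hinge pin, 0.12 kg, 191 mm long, lying on the warmer at almost any yaw. Grip block 46 mm long (x = -23 to 23), 20 x 20 mm, then an 8 mm shaft, 145 mm long, along its +x on the block's centre line, tapering to 3 mm over the last 10 mm. Origin: centre of the block's underside; z up, shaft axis at z = 10 mm. Centre of mass in the block, about 9 mm towards the shaft.
- pin_grip (a point): Centre of the pin's grip block, on the shaft's axis.
- pin_mid (a point): Point on the pin's axis 92 mm from the grip's centre (69 mm from the shoulder between grip and shaft): it is at hinge when the pin is fully home, the shoulder against the outer knuckle, from whichever end it came.
- pin_tip (a point): The tip of the shaft, 168 mm from the grip's centre.
- supply: Loose lamp power supply, about 1.25 kg, white box 100 (its x) x 120 (its y) x 100 mm high; too wide to grip. Origin: centre of its underside; x roughly away from the robot, z up. Stands across the hinge line at one side of the case (left or right); the warmer at the other. Slides when pushed with 5 to 25 N, turns when pushed off centre.
- supply_far_left (a point): Bottom far left corner of the supply, x = 50, y = 60 mm in its frame.
- supply_far_right (a point): Bottom far right corner of the supply, x = 50, y = -60 mm.
- warmer: Fixed slide warmer, a grey box with a flat black top, 120 x 120 mm, 100 mm high. Origin: centre of its underside. It does not move and blocks the hinge line on its side.
- rail: Fixed aluminium rail on the bench beyond the case, 860 mm long (along its y), 20 mm thick, 22 mm high. Origin: on the bench under the middle of its face towards the robot; x points away from the robot.
- oil: Bystander: small bottle of immersion oil, 36 mm diameter, 75 mm high, between robot and case. Origin: centre of its underside.
- beaker: Bystander: small glass beaker, 64 mm across, 75 mm high, at the outer side of the supply or warmer. Origin: centre of its underside.
- slidebox: Bystander: blue slide box 85 x 40 x 35 mm high, at the other outer side. Origin: centre of its underside.
There are look-alikes about, which are no part of the job. Several things have the shape of the supply; the one meant has the colours described above.

How it is judged:
By the outcome, as a careful person would: the job done as asked, in the order asked, and still so for the second after the job is handed in, with the robot touching nothing.
It also fails if it takes over 72 s, if anything falls off the work surface, if the arm or the gripper's body presses on something with over 40 N, if the wrist force passes 120 N, or if a joint passes its speed limit or range.

## Robot

A 7-joint arm with a two-finger parallel gripper is mounted at the origin on the work surface. World frame = base frame: x ahead of the robot, y to its left, z up, the work surface at z = 0. Lengths are in m, angles in rad, forces in N, time in s.
With the tool pointing down it reaches from about 0.4 to 0.85 m from the base axis. Payload 4.5 kg.
Tool frame: the origin (TCP) lies midway between the tips of the shut fingers; the grasp point (between the pads) lies 19 mm behind it; z points along the fingers, y is the direction in which the jaws open and shut (so a half turn about z gives the same grasp; the last joint's range is limited). The gripper opens to 88 mm and grips with 3 to 60 N. Pads are 18 mm wide; open, the fingers measure 123 mm over their backs; the gripper's body (75 mm by 187 mm) begins 45 mm behind the grasp point.
Start: joints at [-1.124, 0.689, -0.195, 1.565, 0.157, 0.902, -0.215], TCP at [0.251, 0.573, 0.239] pointing down, gripper open.
Joint ranges: [-3.01, 3.01], [-0.46, 2.08], [-1.47, 1.51], [0.13, 2.56], [-1, 4.14], [0.04, 2.09], [-2.66, 2.66]. Speed limits (rad/s): [2.57, 2.57, 3.14, 3.14, 3.14, 3.14, 3.14].

## Interface

Orientations are given as a unit quaternion [x, y, z, w].
In Python, from plant import get_state, snapshot, finish_job, regions_of gives the robot as it stands.
- The arm moves only by the tool send_rows, never from a script. Its argument "series" is a list of rows, each an object of numbers: "grip": the opening, from 0 (shut) to 1 (fully open); "dx", "dy", "dz": the shift along the tool's x, y, z in mm; "turn": the turn about the tool's z in rad. A call has 1 to 20 rows; each row shifts and turns the commanded pose from where the row before left it, along the tool's axes as they then stand; what a row does not reach is not made up. A row lasts 1/10 s, in which the tool goes at most 50 mm and 8.59 degrees, less where a joint would pass 70% of its speed; a pose out of reach is approached as far as the arm can. A call is refused whole if a number of a shift passes 50 or a number of a turn 0.15, either way. A call with a gripper value outside its range is refused whole. The fingers move at their own pace and stop on an object; "force" is the grip in N (left out, the last holds). Time passes only in rows, so rows that do not move let the fingers close. It gives the time, the measured TCP pose, the force and the opening at its end, in the units of the state.
- get_state(): the state, without advancing time (a new reading comes with each control period).
- snapshot(name): name is "scene" or "top" or "wrist"; returns a dict with "img" (400x640x3 uint8, red, green, blue), "depth" (400x640 float32, m along the optical axis (not along the pixel's ray), 0 where there is no reading), "fov_y" (degrees; the focal length in pixels is half the picture's height over the tangent of half this angle, whatever the lens; pixels are square), "cx", "cy" (the principal point, pixels), "k1" (the pictures are not rectified: a ray, as slopes to the right and down, at radius r is drawn at 1 + k1 r^2 times it, then the intrinsics apply), "R" (3x3) and "t" (3): a world point X has camera coordinates R X + t. Camera axes: x right, y down, z forward; pixel columns grow to the right and rows downward; lengths in m; the calibration is good to about 2 mm. A picture is of the moment at which its call begins.
- finish_job(): hands the job in, once; it reports no verdict.
Trained networks look in a picture, given as the dict that the camera call returned (one of the last four; its "shot" number tells which), for a name from the list of things; names that differ only in an ending like _2 or _b are one class to them, and where a whole thing is asked for, a point or a joint stands for the part that bears it (a point fixed in the world has none). Each returns a list of dicts, best first, with "score" (0 to 1); they miss things now and then, are a little off and sometimes report something else, mostly with a low value. They report only what shows in the picture. A call takes as long as a camera call. They do not tell look-alikes from the thing itself.
- regions_of(picture, target): "pixels" (400x640 bool, what is visible of it) and "extent" ([left, top, right, bottom] in pixels, round what is visible of it).
The state is a dict: "clock": time; "q": joint angles; "qd": joint speeds; "joint_torque": joint torques, N m; "tool_pos": TCP position; "eef_rot": TCP orientation; "contact_force": force on the tool from outside, world axes, zero at the start; "moment": the same for the moment, N m; "opening": opening from 0.0 (shut) to 1.0 (fully open).
Only numpy, scipy, OpenCV 4.12 (cv2) and the standard library are available. Lean on these libraries where they do the work, as an engineer would, in place of code of your own. Each camera call takes 0.05 s, during which the arm holds its last target.

## Working session

There is one attempt and no reset: what is moved stays moved. The work goes in short steps, Python scripts to look and compute and a tool call to move; the robot and the scene stay as the last step left them, time stands still between calls to the robot, and variables do not carry over. Pictures are saved under pics/ and viewed, and the job is handed in when it is done.

Besides the shell and the picture viewer there is one more tool, called as name(argument=value, ...) on one line, values as JSON. send_rows: Moves the arm, as the interface text tells. Its arguments: {"type":"object","properties":{"series":{"type":"array","items":{"type":"object","properties":{"grip":{"type":"number"},"dx":{"type":"number"},"dy":{"type":"number"},"dz":{"type":"number"},"turn":{"type":"number"}}}},"force":{"type":"number"}},"required":["series"]}

```bash
ls; mkdir -p pics; cat > h.py <<'E'
import numpy as np, cv2
from plant import get_state, snapshot, finish_job, regions_of
def save(im,name): cv2.imwrite('pics/'+name,im[:,:,::-1])
def f_of(s): return 200/np.tan(np.radians(s['fov_y'])/2)
def world(s,u,v,d):
    f=f_of(s); K=np.array([[f,0,s['cx']],[0,f,s['cy']],[0,0,1]],float)
    p=np.stack([np.ravel(u),np.ravel(v)],1).astype(float)[:,None]
    n=cv2.undistortPoints(p,K,np.array([s['k1'],0,0,0,0],float))[:,0]
    d=np.ravel(d); c=np.c_[n[:,0]*d,n[:,1]*d,d]
    return (c-np.array(s['t']))@np.array(s['R'])
def ray_plane(s,u,v,z):
    a=world(s,u,v,np.ones(np.size(u))); C=-np.array(s['R']).T@np.array(s['t'])
    k=(z-C[2])/(a[:,2]-C[2]); return C+(a-C)*k[:,None]
def proj(s,X):
    f=f_of(s);X=np.atleast_2d(X);c=X@np.array(s['R']).T+np.array(s['t'])
    n=c[:,:2]/c[:,2:];r2=(n**2).sum(1,keepdims=True);n=n*(1+s['k1']*r2)
    return n*f+[s['cx'],s['cy']]
def cloud(s,mask=None):
    d=s['depth']; m=(d>0) if mask is None else (mask&(d>0))
    v,u=np.nonzero(m); return world(s,u,v,d[v,u]),u,v
E
python3 - <<'E'
from h import *
print(get_state())
for n in ['scene','top']:
    s=snapshot(n); save(s['img'],n+'0.png'); np.save('/tmp/'+n+'0.npy',s,allow_pickle=True)
    print(n,s['fov_y'],s['cx'],s['cy'],s['k1'],-np.array(s['R']).T@np.array(s['t']))
E
```

```text
pics
{'clock': 0.0, 'q': array([-1.12418857,  0.68996221, -0.19449139,  1.56632178,  0.1573092 ,
        0.90250448, -0.21510985]), 'qd': array([ 7.11827437e-04, -1.24985503e-03, -3.95440312e-05,  1.12261029e-03,
        2.03437251e-03,  2.39293646e-03,  1.12570057e-04]), 'joint_torque': array([-1.64292724e-04, -5.27567983e+01, -1.26668762e+00, -1.53426701e+01,
       -5.25709928e-02,  6.68105960e-03,  1.74623706e-04]), 'tool_pos': array([0.25054913, 0.5719037 , 0.23792898]), 'eef_rot': array([ 2.04911950e-01,  9.78779995e-01, -8.95935358e-04, -1.08543655e-04]), 'contact_force': array([ 0.14728881,  0.35557942, -0.54131933]), 'moment': array([ 0.03519596, -0.02401884, -0.03650058]), 'opening': 0.99829944603875}
scene 48.26465225859669 314.1395870681126 198.69566023518112 0.041700149703444135 [1.27492762 0.55311951 0.93549598]
top 50.20318059151418 316.0849873462787 197.49228939244455 -0.06283708870392588 [ 0.35642323 -0.16843223  1.66505029]
```

View pics/scene0.png

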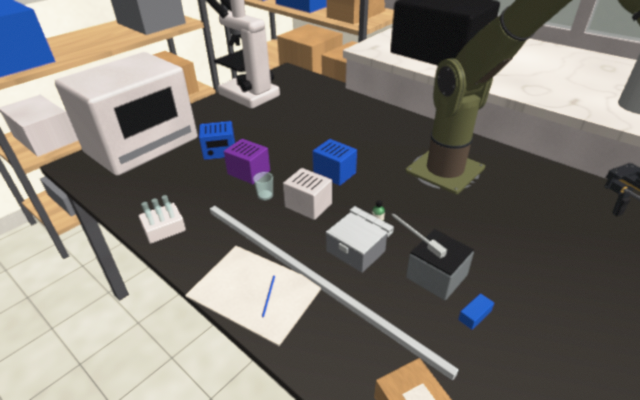

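View pics/top0.png

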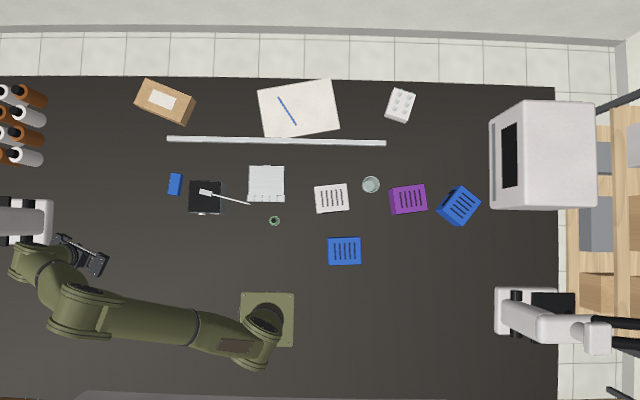

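The scene shows a white box at top (332,198). Its look-alikes are purple (408,199), blue (458,205) and blue (344,251). The white one fits the description: it stands across the hinge line, on the right of the case. The pin is on the black-topped warmer at (205,196).

```bash
python3 - <<'E'
from h import *
s=snapshot('top'); sc=snapshot('scene')
np.save('/tmp/top0.npy',s,allow_pickle=True)
out={}
for nm in ['case','lid','pin','supply','warmer','rail','oil','beaker','slidebox']:
  for sh,tag in ((s,'top'),(sc,'scene')):
    for r in regions_of(sh,nm)[:4]:
        if r['score']<0.2: continue
        P,u,v=cloud(sh,r['pixels'])
        if len(P)<5: continue
        z=np.percentile(P[:,2],95)
        T=P[P[:,2]>z-0.008]
        rect=cv2.minAreaRect((T[:,:2]*1000).astype(np.float32))
        print(nm,tag,round(r['score'],2),np.round(r['extent']).astype(int),'ztop %.3f'%z,'med',np.round(np.median(T,0),3),'rect',np.round(rect[0],1),np.round(rect[1],1),round(rect[2],1))
c=s['img'][130:270,150:480]; save(cv2.resize(c,None,fx=2.4,fy=2.4,interpolation=cv2.INTER_CUBIC),'topcrop.png')
c=sc['img'][130:330,180:520]; save(cv2.resize(c,None,fx=2.3,fy=2.3,interpolation=cv2.INTER_CUBIC),'scenecrop.png')
E
```

```text
case top 0.52 [247 164 283 200] ztop 0.087 med [0.459 0.006 0.083] rect [459.1   6.8] [ 22.9 134.3] 1.1
case scene 0.68 [326 206 396 271] ztop 0.082 med [0.465 0.014 0.081] rect [516.5   8.2] [139.9 138.9] 0.1
case scene 0.62 [397 218 445 259] ztop 0.123 med [0.477 0.216 0.12 ] rect [460.2 162.9] [169.   21.2] 74.7
lid top 0.72 [249 165 286 205] ztop 0.084 med [0.518 0.012 0.079] rect [514.1   8.6] [129.  134.6] 89.3
lid scene 0.85 [326 209 388 254] ztop 0.081 med [0.528 0.013 0.077] rect [517.3   7.5] [140.6 130.3] 1.1
pin top 0.59 [200 191 247 204] ztop 0.125 med [0.473 0.22  0.121] rect [460.5 168.8] [156.2  16.8] 77.3
pin top 0.23 [249 164 287 205] ztop 0.083 med [0.518 0.012 0.079] rect [513.9   7.5] [132.  130.6] 1.1
pin scene 0.75 [394 215 446 255] ztop 0.123 med [0.478 0.219 0.12 ] rect [460.2 162.9] [169.   21.2] 74.7
supply top 0.82 [329 237 363 265] ztop 0.107 med [ 0.271 -0.288  0.102] rect [ 272.2 -288.5] [ 98.4 117.3] 1.1
supply top 0.67 [386 183 429 214] ztop 0.106 med [ 0.468 -0.522  0.102] rect [ 467.5 -524.2] [ 98.9 119.7] 8.7
supply top 0.67 [435 186 482 226] ztop 
[... 1231 characters left out ...]
021  0.077] rect [377.3 -21.9] [13.8 15.4] 45.5
oil scene 0.45 [373 200 388 219] ztop 0.076 med [ 0.381 -0.02   0.075] rect [410.2  -0.9] [90.7 17.8] 35.7
oil scene 0.23 [283 170 330 222] ztop 0.103 med [ 0.473 -0.231  0.101] rect [ 468.7 -236.6] [103.1 123.7] 7.0
beaker top 0.49 [362 173 379 194] ztop 0.077 med [ 0.518 -0.38   0.075] rect [ 521.6 -383.2] [55.8 59.9] 45.5
beaker scene 0.73 [251 173 273 200] ztop 0.076 med [ 0.523 -0.385  0.074] rect [ 523.3 -384. ] [66. 59.] 40.9
slidebox top 0.71 [168 171 183 199] ztop 0.042 med [0.509 0.368 0.037] rect [511.1 368.2] [39.7 85.2] 85.3
slidebox scene 0.97 [461 297 494 326] ztop 0.038 med [0.517 0.369 0.035] rect [514.6 367.5] [39.9 83.5] 82.3
```

View pics/topcrop.png

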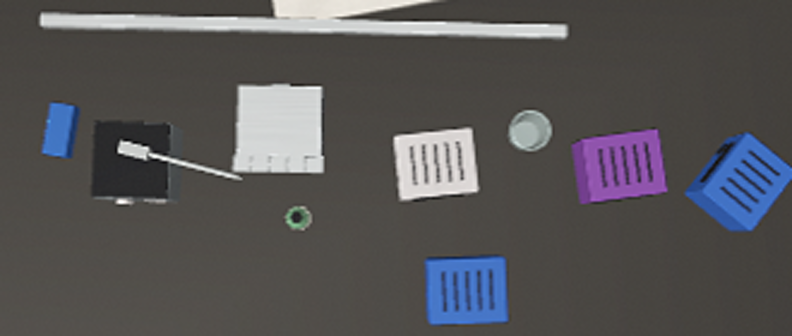

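View pics/scenecrop.png

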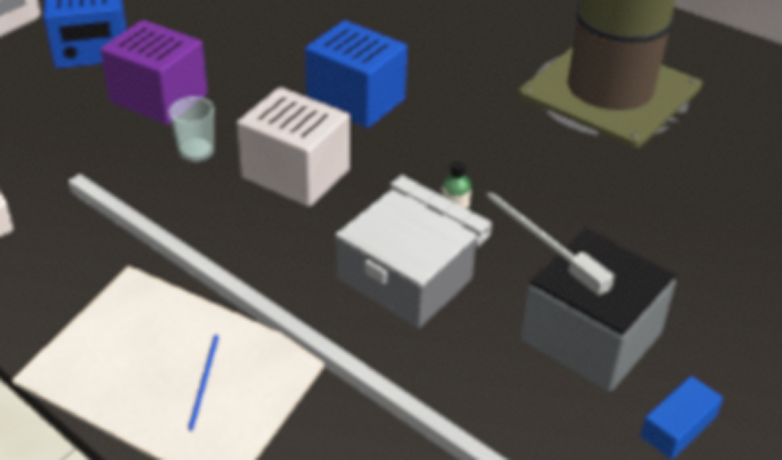

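```bash
cat > plan.py <<'E'
import numpy as np, json
from plant import get_state
def pose():
    s=get_state(); x,y,z,w=s['eef_rot']; tx=np.array([1-2*(y*y+z*z),2*(x*y+z*w)])
    return np.array(s['tool_pos']),np.arctan2(tx[1],tx[0]),s
def rows(wps,step=35,tstep=0.14,start=None,polar=False):
    """wps: list of (x,y,z,psi) ; straight legs. prints rows in whole mm"""
    p,psi=(start if start else pose()[:2]); p=np.array(p)*1000; out=[]
    for w in wps:
        t=np.array(w[:3])*1000; dpsi=w[3]-psi   # no wrapping: sign deliberate
        p0,s0=p.copy(),psi
        n=max(1,int(np.ceil(max(np.linalg.norm(t-p)/step,abs(dpsi)/tstep))))
        for i in range(1,n+1):
            tgt=p0+(t-p0)*i/n; ts=s0+dpsi*i/n
            d=tgt-p; tx=np.array([np.cos(psi),np.sin(psi)]); ty=np.array([np.sin(psi),-np.cos(psi)])
            dx,dy,dz=round(d[:2]@tx,1 if 0 else 0),round(d[:2]@ty),round(-d[2]); tu=round(-(ts-psi),2)
            r={k:v for k,v in (('dx',dx),('dy',dy),('dz',dz),('turn',tu)) if v}
            out.append(r); p=p+np.r_[tx*dx+ty*dy,-dz]; psi=psi-tu
    print(len(out),'rows'); print(json.dumps(out).replace('.0,',',').replace('.0}','}')); print('ends',np.round(p,1),round(psi,3))
    return out
def st():
    p,psi,s=pose(); print('t',round(float(s['clock']),2),'p',np.round(p*1000,1),'psi',round(psi,4),'F',np.round(s['contact_force'],1),'open',round(s['opening'],3),'q',np.round(s['q'],2))
E
python3 - <<'E'
from plan import *
st()
p,psi,s=pose()
w=[]
for i in range(1,6):
    f=i/5; az=1.158+(-0.565-1.158)*f; r=[.55,.5,.48,.46,.444][i-1]
    w.append((r*np.cos(az),r*np.sin(az),.22,psi*(1-f)))
rows(w,step=42,tstep=0.145)
E
```

```text
t 1.1 p [250.7 572.6 238.7] psi 2.7288 F [ 0.2  0.6 -0.7] open 0.999 q [-1.12  0.69 -0.19  1.57  0.16  0.9  -0.22]
24 rows
[{"dx": -31, "dy": -18, "dz": 3, "turn": 0.09}, {"dx": -32, "dy": -15, "dz": 3, "turn": 0.09}, {"dx": -34, "dy": -12, "dz": 3, "turn": 0.09}, {"dx": -35, "dy": -9, "dz": 3, "turn": 0.09}, {"dx": -35, "dy": -6, "dz": 4, "turn": 0.09}, {"dx": -36, "dy": -2, "dz": 3, "turn": 0.1}, {"dx": -36, "dy": -9, "turn": 0.11}, {"dx": -37, "dy": -4, "turn": 0.11}, {"dx": -38, "dy": -1, "turn": 0.1}, {"dx": -37, "dy": 3, "turn": 0.11}, {"dx": -36, "dy": 7, "turn": 0.11}, {"dx": -34, "dy": 4, "turn": 0.11}, {"dx": -33, "dy": 7, "turn": 0.11}, {"dx": -32, "dy": 11, "turn": 0.11}, {"dx": -30, "dy": 15, "turn": 0.11}, {"dx": -29, "dy": 18, "turn": 0.11}, {"dx": -39, "dy": 12, "turn": 0.14}, {"dx": -36, "dy": 18, "turn": 0.13}, {"dx": -34, "dy": 22, "turn": 0.14}, {"dx": -31, "dy": 27, "turn": 0.13}, {"dx": -34, "dy": 20, "turn": 0.14}, {"dx": -30, "dy": 24, "turn": 0.13}, {"dx": -27, "dy": 28, "turn": 0.14}, {"dx": -23, "dy": 31, "turn": 0.14}]
ends [ 375.3 -237.6  219.7] -0.001
```

send_rows(series=[{"dx":-31,"dy":-18,"dz":3,"turn":0.09,"grip":0.6},{"dx":-32,"dy":-15,"dz":3,"turn":0.09,"grip":0.6},{"dx":-34,"dy":-12,"dz":3,"turn":0.09,"grip":0.6},{"dx":-35,"dy":-9,"dz":3,"turn":0.09,"grip":0.6},{"dx":-35,"dy":-6,"dz":4,"turn":0.09,"grip":0.6},{"dx":-36,"dy":-2,"dz":3,"turn":0.1,"grip":0.6},{"dx":-36,"dy":-9,"turn":0.11,"grip":0.6},{"dx":-37,"dy":-4,"turn":0.11},{"dx":-38,"dy":-1,"turn":0.1},{"dx":-37,"dy":3,"turn":0.11},{"dx":-36,"dy":7,"turn":0.11},{"dx":-34,"dy":4,"turn":0.11},{"dx":-33,"dy":7,"turn":0.11},{"dx":-32,"dy":11,"turn":0.11},{"dx":-30,"dy":15,"turn":0.11},{"dx":-29,"dy":18,"turn":0.11}])

```text
schema error: expected keys grip, dx, dy, dz, turn
```

```bash
python3 - <<'E'
from plan import *
st()
rows([(.374,-.237,.2,0)],step=38,tstep=.14)
E
```

```text
t 1.1 p [250.7 572.6 238.7] psi 2.7288 F [ 0.2  0.6 -0.7] open 0.999 q [-1.12  0.69 -0.19  1.57  0.16  0.9  -0.22]
22 rows
[{"dx": -20, "dy": -31, "dz": 2, "turn": 0.12}, {"dx": -23, "dy": -29, "dz": 2, "turn": 0.13}, {"dx": -28, "dy": -26, "dz": 1, "turn": 0.12}, {"dx": -29, "dy": -22, "dz": 2, "turn": 0.13}, {"dx": -33, "dy": -18, "dz": 2, "turn": 0.12}, {"dx": -34, "dy": -14, "dz": 2, "turn": 0.12}, {"dx": -36, "dy": -10, "dz": 1, "turn": 0.13}, {"dx": -37, "dy": -5, "dz": 2, "turn": 0.12}, {"dx": -37, "dz": 2, "turn": 0.13}, {"dx": -37, "dy": 4, "dz": 2, "turn": 0.12}, {"dx": -37, "dy": 8, "dz": 1, "turn": 0.12}, {"dx": -35, "dy": 13, "dz": 2, "turn": 0.13}, {"dx": -33, "dy": 18, "dz": 2, "turn": 0.12}, {"dx": -30, "dy": 21, "dz": 2, "turn": 0.13}, {"dx": -28, "dy": 25, "dz": 1, "turn": 0.12}, {"dx": -24, "dy": 28, "dz": 2, "turn": 0.12}, {"dx": -21, "dy": 30, "dz": 2, "turn": 0.13}, {"dx": -17, "dy": 34, "dz": 2, "turn": 0.12}, {"dx": -13, "dy": 35, "dz": 1, "turn": 0.13}, {"dx": -8, "dy": 36, "dz": 2, "turn": 0.12}, {"dx": -4, "dy": 37, "dz": 2, "turn": 0.12}, {"dx": 1, "dy": 37, "dz": 2, "turn": 0.13}]
ends [ 373.7 -236.8  199.7] -0.001
```

send_rows(series=[{"dx":-31,"dy":-18,"dz":3,"turn":0.09,"grip":0.6},{"dx":-32,"dy":-15,"dz":3,"turn":0.09,"grip":0.6},{"dx":-34,"dy":-12,"dz":3,"turn":0.09,"grip":0.6},{"dx":-35,"dy":-9,"dz":3,"turn":0.09,"grip":0.6},{"dx":-35,"dy":-6,"dz":4,"turn":0.09,"grip":0.6},{"dx":-36,"dy":-2,"dz":3,"turn":0.1,"grip":0.6},{"dx":-36,"dy":-9,"dz":0,"turn":0.11,"grip":0.6},{"dx":-37,"dy":-4,"dz":0,"turn":0.11,"grip":0.6},{"dx":-38,"dy":-1,"dz":0,"turn":0.1,"grip":0.6},{"dx":-37,"dy":3,"dz":0,"turn":0.11,"grip":0.6},{"dx":-36,"dy":7,"dz":0,"turn":0.11,"grip":0.6},{"dx":-34,"dy":4,"dz":0,"turn":0.11,"grip":0.6},{"dx":-33,"dy":7,"dz":0,"turn":0.11,"grip":0.6},{"dx":-32,"dy":11,"dz":0,"turn":0.11,"grip":0.6},{"dx":-30,"dy":15,"dz":0,"turn":0.11,"grip":0.6},{"dx":-29,"dy":18,"dz":0,"turn":0.11,"grip":0.6}])

```text
clock: 2.7
tool_pos: [0.4772, 0.0585, 0.2199]
eef_rot: [0.856, 0.516, 0.0, 0.0]
contact_force: [0.3, 0.5, -0.0]
opening: 0.6
```

```bash
python3 - <<'E'
import re
t=open('plan.py').read()
t=t.replace("polar=False","grip=1").replace("r={k:v for k,v in (('dx',dx),('dy',dy),('dz',dz),('turn',tu)) if v}","r={'dx':int(dx),'dy':int(dy),'dz':int(dz),'turn':tu,'grip':grip}").replace(".replace('.0,',',').replace('.0}','}')",".replace(' ','')")
open('plan.py','w').write(t)
E
python3 - <<'E'
from plan import *
st()
rows([(.374,-.237,.2,0)],step=38,tstep=.14,grip=.6)
E
```

```text
t 2.7 p [477.2  58.5 219.9] psi 1.0848 F [ 0.3  0.5 -0. ] open 0.6 q [-0.34  0.54  0.2   2.02 -0.18  0.59 -0.51]
9 rows
[{"dx":-34,"dy":5,"dz":2,"turn":0.12,"grip":0.6},{"dx":-34,"dy":10,"dz":2,"turn":0.12,"grip":0.6},{"dx":-32,"dy":13,"dz":3,"turn":0.12,"grip":0.6},{"dx":-30,"dy":17,"dz":2,"turn":0.12,"grip":0.6},{"dx":-29,"dy":20,"dz":2,"turn":0.12,"grip":0.6},{"dx":-25,"dy":24,"dz":2,"turn":0.12,"grip":0.6},{"dx":-22,"dy":27,"dz":3,"turn":0.12,"grip":0.6},{"dx":-20,"dy":29,"dz":2,"turn":0.12,"grip":0.6},{"dx":-15,"dy":31,"dz":2,"turn":0.12,"grip":0.6}]
ends [ 374.1 -237.2  199.9] 0.005
```

send_rows(series=[{"dx":-34,"dy":5,"dz":2,"turn":0.12,"grip":0.6},{"dx":-34,"dy":10,"dz":2,"turn":0.12,"grip":0.6},{"dx":-32,"dy":13,"dz":3,"turn":0.12,"grip":0.6},{"dx":-30,"dy":17,"dz":2,"turn":0.12,"grip":0.6},{"dx":-29,"dy":20,"dz":2,"turn":0.12,"grip":0.6},{"dx":-25,"dy":24,"dz":2,"turn":0.12,"grip":0.6},{"dx":-22,"dy":27,"dz":3,"turn":0.12,"grip":0.6},{"dx":-20,"dy":29,"dz":2,"turn":0.12,"grip":0.6},{"dx":-15,"dy":31,"dz":2,"turn":0.12,"grip":0.6},{"dx":0,"dy":0,"dz":0,"turn":0,"grip":0.6}])

```text
clock: 3.7
tool_pos: [0.3735, -0.2414, 0.2001]
eef_rot: [1.0, -0.0, 0.0, 0.002]
contact_force: [0.3, 0.8, 0.2]
opening: 0.602
```

```bash
python3 - <<'E'
from plan import *
from h import *
st()
s=snapshot('wrist'); save(s['img'],'w1.png')
for nm in ['supply','case']:
    for r in regions_of(s,nm)[:3]:
        P,u,v=cloud(s,r['pixels']); z=np.percentile(P[:,2],95); T=P[P[:,2]>z-.008]
        rect=cv2.minAreaRect((T[:,:2]*1000).astype(np.float32)); print(nm,round(r['score'],2),r['extent'],round(z,3),np.round(rect[0],1),np.round(rect[1],1),round(rect[2],1))
E
```

```text
t 3.7 p [ 373.5 -241.4  200.1] psi -0.001 F [0.3 0.8 0.2] open 0.602 q [ 0.21  0.57  0.4   2.15 -0.44  0.5  -0.62]
supply 0.92 [535.6, 22.9, 640.0, 160.2] 0.1 [ 461.2 -476. ] [100.2  27.8] 11.5
supply 0.71 [297.9, 227.6, 437.5, 367.0] 0.1 [ 309.6 -283.3] [173.4 120.5] 3.1
supply 0.64 [214.5, 0.0, 395.2, 158.2] 0.101 [ 465.5 -234.5] [100.6 120.8] 7.2
case 0.77 [0.0, 0.0, 131.7, 114.2] 0.081 [460.7 -19.5] [24.3 80.7] 0.5
case 0.28 [55.4, 158.1, 128.9, 201.8] 0.075 [378.5 -20.2] [17.3 18.2] 38.1
```

View pics/w1.png

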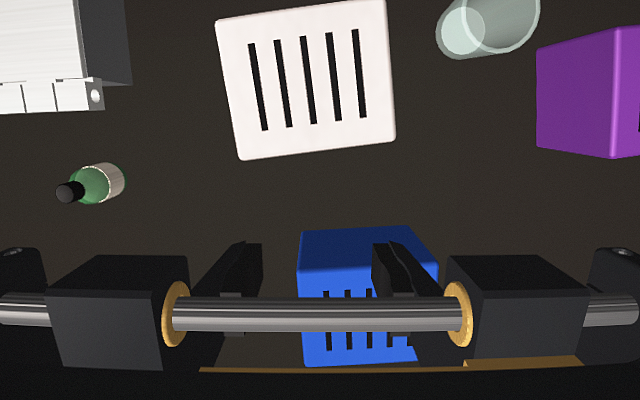

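Wrist view: the white supply is at (305,85), and its depth fit gives centre (0.4655, -0.2345), yaw 7.2° and a 100.6×120.8 mm top, so it matches. The open bore end shows at (95,97). Next I lower the gripper behind the supply.

send_rows(series=[{"dx":0,"dy":-6,"dz":35,"turn":0,"grip":0.6},{"dx":0,"dy":0,"dz":40,"turn":0,"grip":0.6},{"dx":0,"dy":0,"dz":40,"turn":0,"grip":0.6},{"dx":0,"dy":0,"dz":25,"turn":0,"grip":0.6},{"dx":0,"dy":0,"dz":14,"turn":0,"grip":0.6},{"dx":10,"dy":0,"dz":0,"turn":0,"grip":0.6},{"dx":10,"dy":0,"dz":0,"turn":0,"grip":0.6},{"dx":6,"dy":0,"dz":0,"turn":0,"grip":0.6},{"dx":6,"dy":0,"dz":0,"turn":0,"grip":0.6},{"dx":6,"dy":0,"dz":0,"turn":0,"grip":0.6}])

```text
clock: 4.85
tool_pos: [0.4115, -0.2279, 0.0464]
eef_rot: [1.0, 0.006, -0.002, -0.002]
contact_force: [-5.0, 2.8, 1.4]
opening: 0.598
```

```bash
python3 - <<'E'
from plan import *
from h import *
st()
s=snapshot('scene'); save(cv2.resize(s['img'][100:300,180:480],None,fx=2.6,fy=2.6),'s2.png')
E
```

```text
t 4.85 p [ 411.5 -227.9   46.4] psi 0.0115 F [-5.   2.8  1.4] open 0.598 q [ 0.33  0.87  0.12  2.16 -0.68  0.15 -0.47]
```

View pics/s2.png

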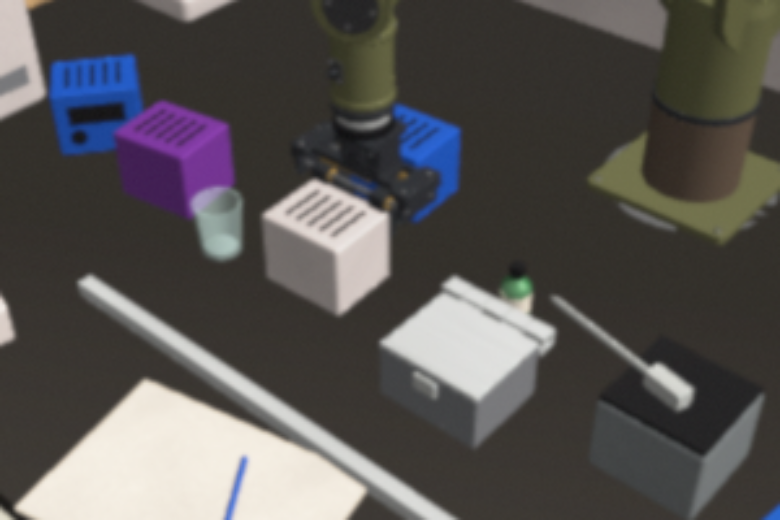

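send_rows(series=[{"dx":6,"dy":0,"dz":0,"turn":0.01,"grip":0.6},{"dx":6,"dy":1,"dz":0,"turn":0,"grip":0.6},{"dx":6,"dy":1,"dz":0,"turn":0,"grip":0.6},{"dx":6,"dy":0,"dz":0,"turn":0,"grip":0.6},{"dx":6,"dy":0,"dz":0,"turn":0,"grip":0.6},{"dx":6,"dy":0,"dz":0,"turn":0,"grip":0.6},{"dx":6,"dy":0,"dz":0,"turn":0,"grip":0.6}])

```text
clock: 5.6
tool_pos: [0.4527, -0.2321, 0.0463]
eef_rot: [1.0, -0.001, -0.002, -0.0]
contact_force: [-7.4, -1.4, 1.5]
opening: 0.604
```

```bash
cat > sup.py <<'E'
from plan import *
from h import *
st()
for cam in ['top','scene']:
    s=snapshot(cam)
    for r in regions_of(s,'supply'):
        P,u,v=cloud(s,r['pixels']); 
        if len(P)<50: continue
        c=s['img'][r['pixels']].mean(0)
        if c.min()<120: continue
        z=np.percentile(P[:,2],95); T=P[abs(P[:,2]-np.median(P[P[:,2]>.09][:,2]))<.006]
        rect=cv2.minAreaRect((T[:,:2]*1000).astype(np.float32)); print(cam,round(r['score'],2),round(z,3),np.round(rect[0],1),np.round(rect[1],1),round(rect[2],1))
    save(cv2.resize(s['img'][100:300,180:480],None,fx=2.6,fy=2.6),'sup_%s_%d.png'%(cam,get_state()['clock']*100))
E
python3 sup.py
```

```text
t 5.6 p [ 452.7 -232.1   46.3] psi -0.0026 F [-7.4 -1.4  1.5] open 0.604 q [ 0.25  0.89  0.22  2.05 -0.68  0.27 -0.52]
top 0.87 0.107 [ 526.7 -245.8] [117.3  71.2] 88.8
top 0.54 0.125 [472.6 220.7] [55.6 19.3] 77.2
scene 0.84 0.103 [ 518.1 -245.6] [122.8 103.6] 89.7
```

send_rows(series=[{"dx":6,"dy":0,"dz":0,"turn":0,"grip":0.6},{"dx":6,"dy":0,"dz":0,"turn":0,"grip":0.6},{"dx":6,"dy":0,"dz":0,"turn":0,"grip":0.6},{"dx":6,"dy":0,"dz":0,"turn":0,"grip":0.6},{"dx":6,"dy":0,"dz":0,"turn":0,"grip":0.6},{"dx":6,"dy":0,"dz":0,"turn":0,"grip":0.6},{"dx":6,"dy":0,"dz":0,"turn":0,"grip":0.6},{"dx":6,"dy":0,"dz":0,"turn":0,"grip":0.6},{"dx":6,"dy":0,"dz":0,"turn":0,"grip":0.6},{"dx":6,"dy":0,"dz":0,"turn":0,"grip":0.6},{"dx":6,"dy":0,"dz":0,"turn":0,"grip":0.6},{"dx":6,"dy":0,"dz":0,"turn":0,"grip":0.6},{"dx":6,"dy":0,"dz":0,"turn":0,"grip":0.6},{"dx":6,"dy":0,"dz":0,"turn":0,"grip":0.6},{"dx":6,"dy":0,"dz":0,"turn":0,"grip":0.6},{"dx":6,"dy":0,"dz":0,"turn":0,"grip":0.6}])

```text
clock: 7.4
tool_pos: [0.548, -0.2329, 0.0462]
eef_rot: [1.0, -0.002, -0.002, -0.0]
contact_force: [-10.6, 0.6, 5.1]
opening: 0.603
```

```bash
python3 sup.py
```

```text
t 7.4 p [ 548.  -232.9   46.2] psi -0.003 F [-10.6   0.6   5.1] open 0.603 q [ 0.13  0.97  0.36  1.79 -0.64  0.5  -0.66]
top 0.58 0.106 [ 643.8 -251.9] [119.7  46.4] 77.4
scene 0.8 0.103 [ 614. -246.] [101.6 122. ] 0.4
```

send_rows(series=[{"dx":4,"dy":0,"dz":0,"turn":0,"grip":0.6},{"dx":4,"dy":0,"dz":0,"turn":0,"grip":0.6},{"dx":3,"dy":0,"dz":0,"turn":0,"grip":0.6},{"dx":2,"dy":0,"dz":0,"turn":0,"grip":0.6},{"dx":2,"dy":0,"dz":0,"turn":0,"grip":0.6}])

```text
clock: 8.1
tool_pos: [0.563, -0.2329, 0.0461]
eef_rot: [1.0, -0.001, -0.002, -0.0]
contact_force: [-9.9, 0.3, 5.0]
opening: 0.599
```

send_rows(series=[{"dx":2,"dy":0,"dz":0,"turn":0,"grip":0.6},{"dx":0,"dy":0,"dz":0,"turn":0,"grip":0.6}])

```text
clock: 8.3
tool_pos: [0.5656, -0.233, 0.0461]
eef_rot: [1.0, -0.001, -0.002, 0.0]
contact_force: [-8.1, -0.5, 4.0]
opening: 0.599
```

```bash
python3 sup.py; ls pics
```

```text
t 8.3 p [ 565.6 -233.    46.1] psi -0.0026 F [-8.1 -0.5  4. ] open 0.599 q [ 0.11  0.98  0.38  1.74 -0.63  0.54 -0.69]
top 0.71 0.108 [ 653.5 -247.4] [116.2  41.9] 89.0
top 0.58 0.125 [461.5 171.2] [157.4  19.5] 77.2
scene 0.9 0.103 [ 630.3 -243.9] [121.8 100.1] 88.8
s2.png
scene0.png
scenecrop.png
sup_scene_580.png
sup_scene_760.png
sup_scene_850.png
sup_top_570.png
sup_top_750.png
sup_top_840.png
top0.png
topcrop.png
w1.png
```

Not at the rail yet, since the force has not risen. I continue in 1 mm steps.

send_rows(series=[{"dx":1,"dy":0,"dz":0,"turn":0,"grip":0.6},{"dx":1,"dy":0,"dz":0,"turn":0,"grip":0.6},{"dx":1,"dy":0,"dz":0,"turn":0,"grip":0.6}])

```text
clock: 8.8
tool_pos: [0.568, -0.233, 0.0461]
eef_rot: [1.0, -0.001, -0.002, -0.0]
contact_force: [-10.7, -0.1, 4.8]
opening: 0.605
```

send_rows(series=[{"dx":1,"dy":0,"dz":0,"turn":0,"grip":0.6},{"dx":1,"dy":0,"dz":0,"turn":0,"grip":0.6}])

```text
clock: 9.0
tool_pos: [0.57, -0.233, 0.0461]
eef_rot: [1.0, -0.001, -0.002, -0.0]
contact_force: [-9.0, 0.8, 5.3]
opening: 0.6
```

send_rows(series=[{"dx":1,"dy":0,"dz":0,"turn":0,"grip":0.6},{"dx":1,"dy":0,"dz":0,"turn":0,"grip":0.6}])

```text
clock: 9.2
tool_pos: [0.57, -0.233, 0.0461]
eef_rot: [1.0, -0.002, -0.004, -0.001]
contact_force: [-16.3, 0.3, 9.1]
opening: 0.6
```

Contact: the force is rising and the TCP has stopped at 0.570. A little more, to seat it flush.

send_rows(series=[{"dx":1,"dy":0,"dz":0,"turn":0,"grip":0.6},{"dx":1,"dy":0,"dz":0,"turn":0,"grip":0.6}])

```text
clock: 9.4
tool_pos: [0.5699, -0.2329, 0.0461]
eef_rot: [1.0, -0.002, -0.006, -0.001]
contact_force: [-18.9, 1.2, 12.8]
opening: 0.601
```

```bash
python3 sup.py; ls -t pics | head -2;python3 - <<'E'
from h import *
s=snapshot('wrist'); save(s['img'],'w3.png')
E
```

```text
t 9.4 p [ 569.9 -232.9   46.1] psi -0.0034 F [-18.9   1.2  12.8] open 0.601 q [ 0.1   0.99  0.39  1.72 -0.63  0.57 -0.7 ]
top 0.53 0.107 [ 666.8 -246.2] [116.1  35.6] 83.1
scene 0.78 0.103 [ 634.6 -245.6] [123.3  98.6] 89.6
sup_scene_960.png
sup_top_950.png
```

View pics/w3.png

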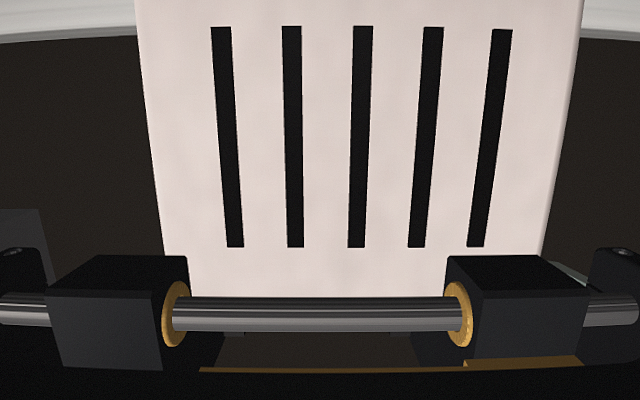

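send_rows(series=[{"dx":-5,"dy":0,"dz":0,"turn":0,"grip":0.6},{"dx":-20,"dy":0,"dz":0,"turn":0,"grip":0.6},{"dx":-30,"dy":0,"dz":0,"turn":0,"grip":0.6},{"dx":-30,"dy":0,"dz":-30,"turn":0,"grip":0.6},{"dx":0,"dy":0,"dz":-45,"turn":0,"grip":0.8},{"dx":0,"dy":-20,"dz":-45,"turn":0,"grip":1},{"dx":0,"dy":-30,"dz":-40,"turn":0,"grip":1},{"dx":0,"dy":0,"dz":0,"turn":0,"grip":1}])

```text
clock: 10.45
tool_pos: [0.4968, -0.1791, 0.2106]
eef_rot: [1.0, 0.003, 0.006, 0.0]
contact_force: [1.3, -0.8, -0.2]
opening: 0.94
```

```bash
python3 sup.py; python3 - <<'E'
from h import *
s=snapshot('wrist'); save(s['img'],'w4.png'); np.save('/tmp/w4.npy',s,allow_pickle=True)
for nm in ['supply','rail','case','lid','beaker']:
    for r in regions_of(s,nm)[:2]:
        P,u,v=cloud(s,r['pixels']); z=np.percentile(P[:,2],95); T=P[P[:,2]>z-.006]
        rect=cv2.minAreaRect((T[:,:2]*1000).astype(np.float32)); print(nm,round(r['score'],2),r['extent'],round(z,3),np.round(rect[0],1),np.round(rect[1],1),round(rect[2],1))
E
```

```text
t 10.45 p [ 496.8 -179.1  210.6] psi 0.0058 F [ 1.3 -0.8 -0.2] open 0.94 q [-0.06  0.66  0.54  1.92 -0.52  0.69 -0.77]
top 0.56 0.106 [ 630.8 -245.8] [ 99. 119.] 1.0
scene 0.66 0.103 [ 634.3 -246.3] [100.  122.1] 0.1
supply 0.89 [564.3, 157.1, 640.0, 253.3] 0.09 [ 513.  -378.2] [219.6  57.7] 68.0
supply 0.83 [351.9, 332.0, 470.3, 366.4] 0.083 [ 376.9 -240.7] [193.4  96.4] 34.4
case 0.94 [28.8, 83.0, 200.4, 244.7] 0.081 [461.1  10.4] [ 26.6 139.9] 0.3
lid 0.61 [9.1, 89.1, 175.9, 246.1] 0.08 [515.6  10.7] [135.7 131.8] 0.5
beaker 0.62 [480.9, 125.8, 580.1, 197.6] 0.074 [ 522.4 -381.4] [62.2 63.4] 1.4
```

View pics/w4.png

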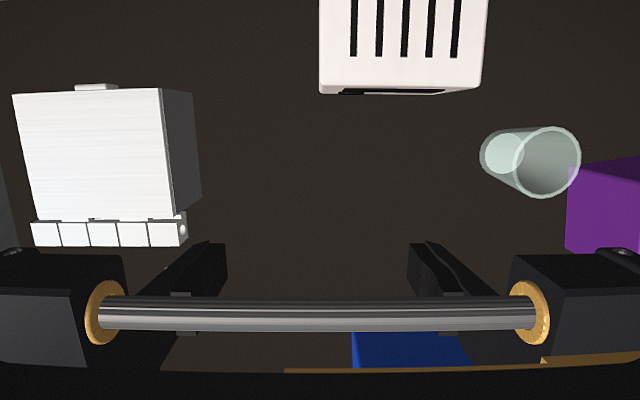

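```bash
python3 - <<'E'
from plan import *
rows([(.50,.06,.235,2.2),(.495,.29,.235,4.45)],step=40,tstep=.145,grip=1)
E
```

```text
32 rows
[{"dx":0,"dy":-15,"dz":-2,"turn":-0.14,"grip":1},{"dx":3,"dy":-15,"dz":-2,"turn":-0.14,"grip":1},{"dx":5,"dy":-15,"dz":-2,"turn":-0.13,"grip":1},{"dx":6,"dy":-13,"dz":-2,"turn":-0.14,"grip":1},{"dx":9,"dy":-13,"dz":-1,"turn":-0.14,"grip":1},{"dx":10,"dy":-11,"dz":-2,"turn":-0.14,"grip":1},{"dx":11,"dy":-10,"dz":-2,"turn":-0.13,"grip":1},{"dx":13,"dy":-9,"dz":-2,"turn":-0.14,"grip":1},{"dx":14,"dy":-6,"dz":-2,"turn":-0.14,"grip":1},{"dx":14,"dy":-4,"dz":-2,"turn":-0.14,"grip":1},{"dx":15,"dy":-3,"dz":-2,"turn":-0.13,"grip":1},{"dx":15,"dy":0,"dz":-2,"turn":-0.14,"grip":1},{"dx":16,"dy":2,"dz":-1,"turn":-0.14,"grip":1},{"dx":14,"dy":3,"dz":-2,"turn":-0.14,"grip":1},{"dx":14,"dy":6,"dz":-2,"turn":-0.13,"grip":1},{"dx":14,"dy":8,"dz":-2,"turn":-0.14,"grip":1},{"dx":12,"dy":8,"dz":0,"turn":-0.14,"grip":1},{"dx":10,"dy":10,"dz":0,"turn":-0.14,"grip":1},{"dx":9,"dy":11,"dz":0,"turn":-0.14,"grip":1},{"dx":8,"dy":12,"dz":0,"turn":-0.14,"grip":1},{"dx":5,"dy":13,"dz":0,"turn":-0.14,"grip":1},{"dx":4,"dy":14,"dz":0,"turn":-0.14,"grip":1},{"dx":2,"dy":15,"dz":0,"turn":-0.15,"grip":1},{"dx":0,"dy":14,"dz":0,"turn":-0.14,"grip":1},{"dx":-3,"dy":14,"dz":0,"turn":-0.14,"grip":1},{"dx":-4,"dy":14,"dz":0,"turn":-0.14,"grip":1},{"dx":-6,"dy":13,"dz":0,"turn":-0.14,"grip":1},{"dx":-8,"dy":12,"dz":0,"turn":-0.14,"grip":1},{"dx":-9,"dy":10,"dz":0,"turn":-0.14,"grip":1},{"dx":-11,"dy":10,"dz":0,"turn":-0.14,"grip":1},{"dx":-13,"dy":7,"dz":0,"turn":-0.14,"grip":1},{"dx":-13,"dy":6,"dz":0,"turn":-0.14,"grip":1}]
ends [495.4 290.2 235. ] 4.448
```

send_rows(series=[{"dx":0,"dy":-15,"dz":-2,"turn":-0.14,"grip":1},{"dx":3,"dy":-15,"dz":-2,"turn":-0.14,"grip":1},{"dx":5,"dy":-15,"dz":-2,"turn":-0.13,"grip":1},{"dx":6,"dy":-13,"dz":-2,"turn":-0.14,"grip":1},{"dx":9,"dy":-13,"dz":-1,"turn":-0.14,"grip":1},{"dx":10,"dy":-11,"dz":-2,"turn":-0.14,"grip":1},{"dx":11,"dy":-10,"dz":-2,"turn":-0.13,"grip":1},{"dx":13,"dy":-9,"dz":-2,"turn":-0.14,"grip":1},{"dx":14,"dy":-6,"dz":-2,"turn":-0.14,"grip":1},{"dx":14,"dy":-4,"dz":-2,"turn":-0.14,"grip":1},{"dx":15,"dy":-3,"dz":-2,"turn":-0.13,"grip":1},{"dx":15,"dy":0,"dz":-2,"turn":-0.14,"grip":1},{"dx":16,"dy":2,"dz":-1,"turn":-0.14,"grip":1},{"dx":14,"dy":3,"dz":-2,"turn":-0.14,"grip":1},{"dx":14,"dy":6,"dz":-2,"turn":-0.13,"grip":1},{"dx":14,"dy":8,"dz":-2,"turn":-0.14,"grip":1}])

```text
clock: 12.55
tool_pos: [0.5001, 0.0611, 0.2355]
eef_rot: [0.452, 0.892, -0.0, -0.0]
contact_force: [0.6, -0.3, 0.3]
opening: 0.998
```

```bash
python3 - <<'E'
from plan import *
st()
from h import *
s=snapshot('wrist'); save(s['img'],'w5.png'); np.save('/tmp/w5.npy',s,allow_pickle=True)
for nm in ['pin','warmer','oil']:
    for r in regions_of(s,nm)[:2]:
        P,u,v=cloud(s,r['pixels']); z=np.percentile(P[:,2],95); T=P[P[:,2]>z-.012]
        rect=cv2.minAreaRect((T[:,:2]*1000).astype(np.float32)); print(nm,round(r['score'],2),r['extent'],round(z,3),np.round(rect[0],1),np.round(rect[1],1),round(rect[2],1))
p,psi,_=pose(); rows([(.495,.29,.235,4.45)],step=40,tstep=.145,grip=1)
E
```

```text
t 12.55 p [500.1  61.1 235.5] psi 2.2031 F [ 0.6 -0.3  0.3] open 0.998 q [-0.17  0.54 -0.06  1.93  0.05  0.68  0.36]
pin 0.69 [252.4, 0.0, 444.6, 153.3] 0.12 [455.2 152.1] [181.   20.1] 75.3
pin 0.29 [303.6, 0.5, 493.6, 98.5] 0.101 [481.4 195.7] [148.5  74.5] 37.3
warmer 0.58 [302.4, 0.3, 494.0, 103.8] 0.101 [481.4 195.7] [148.5  74.5] 37.3
warmer 0.37 [153.7, 154.2, 205.1, 192.2] 0.075 [378.6 -18. ] [17.4 16.5] 33.8
oil 0.95 [155.1, 153.5, 206.4, 191.6] 0.074 [378.6 -18. ] [17.4 16.5] 33.8
oil 0.36 [221.4, 158.3, 389.1, 298.8] 0.08 [515.4  13.3] [135.4 135.7] 0.3
16 rows
[{"dx":12,"dy":8,"dz":0,"turn":-0.14,"grip":1},{"dx":10,"dy":10,"dz":0,"turn":-0.14,"grip":1},{"dx":10,"dy":11,"dz":0,"turn":-0.14,"grip":1},{"dx":7,"dy":12,"dz":0,"turn":-0.14,"grip":1},{"dx":6,"dy":13,"dz":0,"turn":-0.14,"grip":1},{"dx":3,"dy":14,"dz":0,"turn":-0.15,"grip":1},{"dx":2,"dy":14,"dz":0,"turn":-0.14,"grip":1},{"dx":0,"dy":15,"dz":0,"turn":-0.14,"grip":1},{"dx":-3,"dy":14,"dz":0,"turn":-0.14,"grip":1},{"dx":-4,"dy":14,"dz":0,"turn":-0.14,"grip":1},{"dx":-6,"dy":13,"dz":0,"turn":-0.14,"grip":1},{"dx":-8,"dy":12,"dz":0,"turn":-0.14,"grip":1},{"dx":-9,"dy":11,"dz":0,"turn":-0.14,"grip":1},{"dx":-11,"dy":9,"dz":0,"turn":-0.14,"grip":1},{"dx":-12,"dy":8,"dz":0,"turn":-0.14,"grip":1},{"dx":-13,"dy":6,"dz":0,"turn":-0.14,"grip":1}]
ends [494.6 290.1 235.4] 4.445
```

View pics/w5.png

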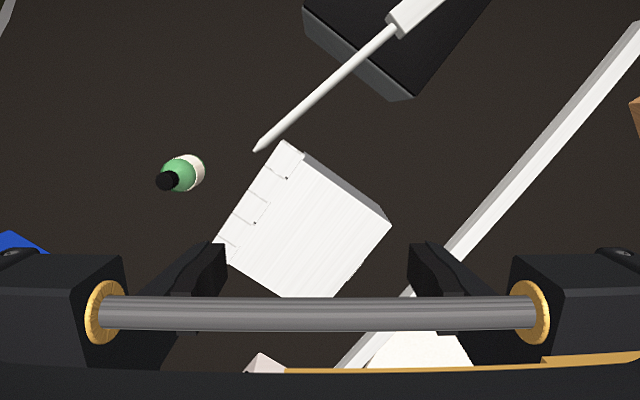

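The wrist view shows the pin, with its tip at (257,150) and block at (410,15), and the lid closed. On to the warmer.

send_rows(series=[{"dx":12,"dy":8,"dz":0,"turn":-0.14,"grip":1},{"dx":10,"dy":10,"dz":0,"turn":-0.14,"grip":1},{"dx":10,"dy":11,"dz":0,"turn":-0.14,"grip":1},{"dx":7,"dy":12,"dz":0,"turn":-0.14,"grip":1},{"dx":6,"dy":13,"dz":0,"turn":-0.14,"grip":1},{"dx":3,"dy":14,"dz":0,"turn":-0.15,"grip":1},{"dx":2,"dy":14,"dz":0,"turn":-0.14,"grip":1},{"dx":0,"dy":15,"dz":0,"turn":-0.14,"grip":1},{"dx":-3,"dy":14,"dz":0,"turn":-0.14,"grip":1},{"dx":-4,"dy":14,"dz":0,"turn":-0.14,"grip":1},{"dx":-6,"dy":13,"dz":0,"turn":-0.14,"grip":1},{"dx":-8,"dy":12,"dz":0,"turn":-0.14,"grip":1},{"dx":-9,"dy":11,"dz":0,"turn":-0.14,"grip":1},{"dx":-11,"dy":9,"dz":0,"turn":-0.14,"grip":1},{"dx":-12,"dy":8,"dz":0,"turn":-0.14,"grip":1},{"dx":-13,"dy":6,"dz":0,"turn":-0.14,"grip":1},{"dx":0,"dy":0,"dz":0,"turn":0,"grip":1}])

```text
clock: 14.45
tool_pos: [0.4938, 0.2914, 0.2351]
eef_rot: [-0.608, 0.794, 0.001, -0.0]
contact_force: [-1.0, -0.2, -0.3]
opening: 1.003
```

```bash
python3 - <<'E'
from plan import *
st()
from h import *
s=snapshot('wrist'); save(s['img'],'w6.png'); np.save('/tmp/w6.npy',s,allow_pickle=True)
for nm in ['pin','warmer']:
    for r in regions_of(s,nm)[:2]:
        P,u,v=cloud(s,r['pixels']); z=np.percentile(P[:,2],95)
        print(nm,round(r['score'],2),r['extent'],round(z,3))
        for lo,hi,t in ((.116,.125,'block top'),(.106,.1155,'shaft')):
            T=P[(P[:,2]>lo)&(P[:,2]<hi)]
            if len(T)<20: continue
            rect=cv2.minAreaRect((T[:,:2]*1000).astype(np.float32)); l=cv2.fitLine((T[:,:2]*1000).astype(np.float32),cv2.DIST_HUBER,0,.01,.01).ravel()
            print(t,len(T),np.round(rect[0],1),np.round(rect[1],1),round(rect[2],1),'line',np.round(l,3),np.degrees(np.arctan2(l[1],l[0])))
E
```

```text
t 14.45 p [493.8 291.4 235.1] psi -1.8354 F [-1.  -0.2 -0.3] open 1.003 q [-0.22  0.7  -0.69  1.71  0.54  0.93  1.75]
pin 0.7 [307.1, 0.0, 331.7, 143.2] 0.12
block top 1527 [474.3 226.6] [45.8 19.5] 74.9 line [2.64000e-01 9.65000e-01 4.74448e+02 2.25851e+02] 74.72046
shaft 850 [462.3 174.9] [58.2  8.1] 76.8 line [2.30000e-01 9.73000e-01 4.62236e+02 1.74660e+02] 76.71416
warmer 0.64 [251.1, 29.4, 422.3, 200.2] 0.101
warmer 0.53 [304.8, 0.0, 331.0, 144.8] 0.12
block top 1583 [474.6 226.5] [45.9 20. ] 75.3 line [2.35000e-01 9.72000e-01 4.74235e+02 2.25874e+02] 76.422134
shaft 874 [462.3 174.9] [58.2  8.1] 76.8 line [2.30000e-01 9.73000e-01 4.62262e+02 1.74781e+02] 76.68235
```

View pics/w6.png

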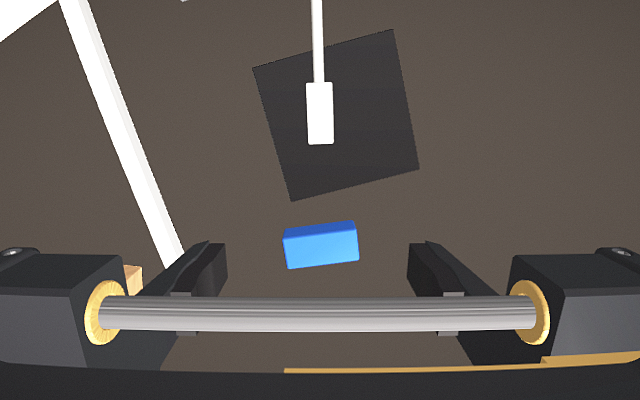

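```bash
python3 - <<'E'
from plan import *
rows([(.4744,.2265,.2,-1.801),(.4744,.2265,.125,-1.801),(.4744,.2265,.103,-1.801)],step=30,tstep=.145,grip=1)
E
```

```text
7 rows
[{"dx":22,"dy":1,"dz":12,"turn":-0.01,"grip":1},{"dx":22,"dy":1,"dz":11,"turn":-0.02,"grip":1},{"dx":21,"dy":1,"dz":12,"turn":-0.01,"grip":1},{"dx":0,"dy":0,"dz":25,"turn":0.0,"grip":1},{"dx":0,"dy":0,"dz":25,"turn":0.0,"grip":1},{"dx":0,"dy":0,"dz":25,"turn":0.0,"grip":1},{"dx":0,"dy":0,"dz":22,"turn":0.0,"grip":1}]
ends [474.9 226.8 103.2] -1.8
```

send_rows(series=[{"dx":22,"dy":1,"dz":12,"turn":-0.01,"grip":1},{"dx":22,"dy":1,"dz":11,"turn":-0.02,"grip":1},{"dx":21,"dy":1,"dz":12,"turn":-0.01,"grip":1},{"dx":0,"dy":0,"dz":25,"turn":0,"grip":1},{"dx":0,"dy":0,"dz":25,"turn":0,"grip":1},{"dx":0,"dy":0,"dz":25,"turn":0,"grip":1},{"dx":0,"dy":0,"dz":12,"turn":0,"grip":1},{"dx":0,"dy":0,"dz":0,"turn":0,"grip":1}])

```text
clock: 15.4
tool_pos: [0.4743, 0.2271, 0.1126]
eef_rot: [-0.623, 0.782, -0.0, -0.002]
contact_force: [-0.2, 0.8, 0.7]
opening: 1.001
```

```bash
python3 - <<'E'
from plan import *
st()
from h import *
s=snapshot('wrist'); save(s['img'],'w7.png')
s=snapshot('scene'); save(cv2.resize(s['img'][150:300,330:530],None,fx=3.5,fy=3.5),'s7.png')
E
```

```text
t 15.4 p [474.3 227.1 112.6] psi -1.7966 F [-0.2  0.8  0.7] open 1.001 q [-0.21  0.81 -0.55  1.96  0.75  0.59  1.65]
```

View pics/w7.png

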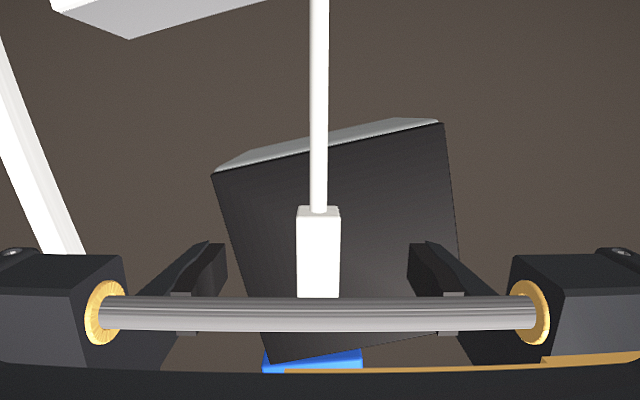

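View pics/s7.png

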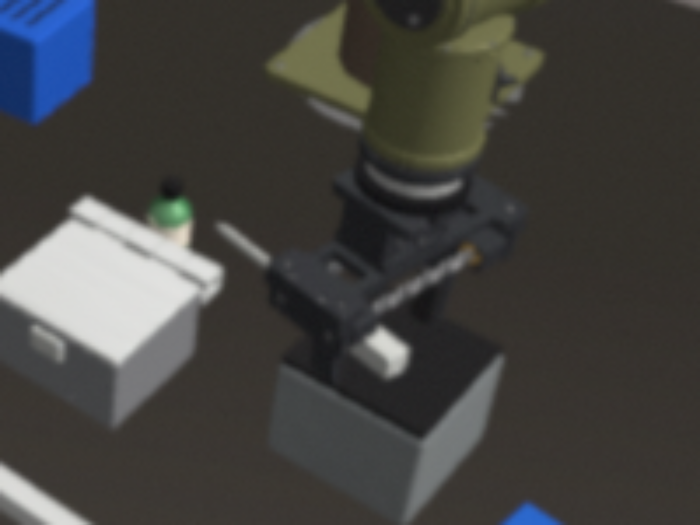

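Block is centred between the fingers at (318,255). I descend 10 mm and grip.

send_rows(series=[{"dx":0,"dy":0,"dz":5,"turn":0,"grip":1},{"dx":0,"dy":0,"dz":5,"turn":0,"grip":1},{"dx":0,"dy":0,"dz":0,"turn":0,"grip":0.6},{"dx":0,"dy":0,"dz":0,"turn":0,"grip":0.3},{"dx":0,"dy":0,"dz":0,"turn":0,"grip":0.1},{"dx":0,"dy":0,"dz":0,"turn":0,"grip":0.1},{"dx":0,"dy":0,"dz":0,"turn":0,"grip":0.1},{"dx":0,"dy":0,"dz":0,"turn":0,"grip":0.1},{"dx":0,"dy":0,"dz":0,"turn":0,"grip":0.1}], force=50)

```text
clock: 16.4
tool_pos: [0.4748, 0.2286, 0.1037]
eef_rot: [-0.624, 0.782, 0.0, 0.0]
contact_force: [-0.0, 0.6, 0.1]
opening: 0.387
```

send_rows(series=[{"dx":0,"dy":0,"dz":-10,"turn":0,"grip":0.1},{"dx":0,"dy":0,"dz":-30,"turn":0,"grip":0.1},{"dx":0,"dy":0,"dz":-40,"turn":0,"grip":0.1},{"dx":0,"dy":0,"dz":-40,"turn":0,"grip":0.1},{"dx":0,"dy":0,"dz":0,"turn":0,"grip":0.1}])

```text
clock: 16.9
tool_pos: [0.4769, 0.2311, 0.2291]
eef_rot: [-0.624, 0.782, -0.0, 0.005]
contact_force: [0.6, 0.1, -0.1]
opening: 0.101
```

```bash
python3 - <<'E'
from plan import *
st()
from h import *
s=snapshot('wrist'); save(s['img'],'w8.png'); np.save('/tmp/w8.npy',s,allow_pickle=True)
p,psi,_=pose(); tx=np.array([np.cos(psi),np.sin(psi)]); ty=np.array([np.sin(psi),-np.cos(psi)])
r=regions_of(s,'pin')[0]; P,u,v=cloud(s,r['pixels']); print(r['score'],len(P))
D=P-p; L=np.c_[D[:,:2]@tx,D[:,:2]@ty,D[:,2]]*1000
for a in range(0,175,15):
    m=(L[:,0]>a)&(L[:,0]<a+15)
    if m.sum()>5: print(a,m.sum(),np.round(np.median(L[m],0),1),np.round(np.percentile(L[m],[2,98],axis=0)[:,1],1),'ztop',np.round(np.percentile(L[m],95,axis=0)[2],1))
print(L.max(0))
p_,ps=p,psi
rows([(.50,.06,.235,psi-1.4),(.459,-.27,.22,psi-2.912)],step=40,tstep=.14,grip=.1)
E
```

```text
t 16.9 p [476.9 231.1 229.1] psi -1.7944 F [ 0.6  0.1 -0.1] open 0.101 q [-0.11  0.65 -0.71  1.86  0.57  0.84  1.81]
0.56 3212
0 465 [   7.7    0.8 -107.2] [-8.7 10.4] ztop -106.1
15 472 [  22.4    0.8 -107.5] [-8.6 10.2] ztop -106.3
30 196 [  37.7    0.8 -114. ] [-3.3  4.8] ztop -112.7
45 191 [  52.5    1.5 -113.9] [-2.4  4.7] ztop -112.3
60 208 [  67.9    1.5 -113.9] [-2.4  5.3] ztop -112.6
75 226 [  82.9    1.4 -114.1] [-3.4  5.3] ztop -112.6
90 238 [  97.2    1.4 -114. ] [-4.4  5.2] ztop -112.4
105 228 [ 112.4    1.4 -114. ] [-2.3  5.4] ztop -112.5
120 246 [ 127.5    2.  -114. ] [-1.6  5.8] ztop -112.5
135 162 [ 139.7    2.  -114. ] [-1.6  5.6] ztop -112.7
165 6 [ 168.    -3.3 -227.3] [-3.3 -3.3] ztop -226.2
[ 170.10781327   12.12709662 -105.14279708]
22 rows
[{"dx":14,"dy":-6,"dz":-1,"turn":0.13,"grip":0.1},{"dx":14,"dy":-7,"dz":-1,"turn":0.12,"grip":0.1},{"dx":13,"dy":-9,"dz":-1,"turn":0.13,"grip":0.1},{"dx":11,"dy":-11,"dz":-1,"turn":0.13,"grip":0.1},{"dx":10,"dy":-12,"dz":-1,"turn":0.13,"grip":0.1},{"dx":8,"dy":-13,"dz":-1,"turn":0.12,"grip":0.1},{"dx":7,"dy":-14,"dz":0,"turn":0.13,"grip":0.1},{"dx":5,"dy":-14,"dz":-1,"turn":0.13,"grip":0.1},{"dx":2,"dy":-16,"dz":-1,"turn":0.13,"grip":0.1},{"dx":1,"dy":-15,"dz":-1,"turn":0.12,"grip":0.1},{"dx":-1,"dy":-16,"dz":-1,"turn":0.13,"grip":0.1},{"dx":2,"dy":-30,"dz":1,"turn":0.14,"grip":0.1},{"dx":-2,"dy":-30,"dz":2,"turn":0.13,"grip":0.1},{"dx":-6,"dy":-30,"dz":1,"turn":0.14,"grip":0.1},{"dx":-10,"dy":-28,"dz":1,"turn":0.14,"grip":0.1},{"dx":-14,"dy":-27,"dz":2,"turn":0.14,"grip":0.1},{"dx":-18,"dy":-25,"dz":1,"turn":0.13,"grip":0.1},{"dx":-20,"dy":-22,"dz":1,"turn":0.14,"grip":0.1},{"dx":-24,"dy":-19,"dz":2,"turn":0.14,"grip":0.1},{"dx":-25,"dy":-16,"dz":1,"turn":0.14,"grip":0.1},{"dx":-28,"dy":-11,"dz":2,"turn":0.13,"grip":0.1},{"dx":-29,"dy":-9,"dz":1,"turn":0.14,"grip":0.1}]
ends [ 458.5 -269.8  219.9] -4.705
```

View pics/w8.png

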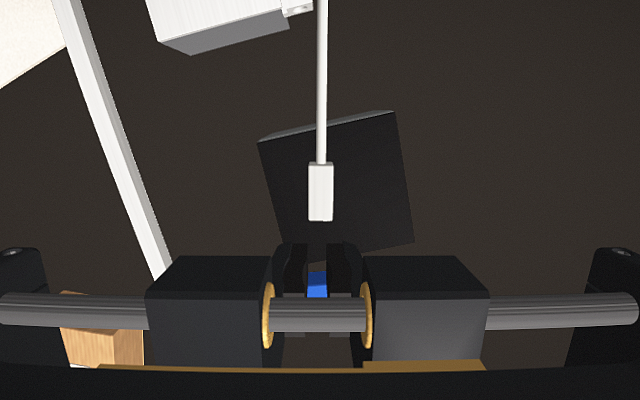

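The fingers were still closing when I lifted (0.39 against the 0.23 needed), so the pin stayed on the warmer, apparently undisturbed. I re-measure it and try again with more closing time.

```bash
python3 - <<'E'
from plan import *
st()
from h import *
s=np.load('/tmp/w8.npy',allow_pickle=True).item()
from plant import regions_of
s=snapshot('wrist'); r=regions_of(s,'pin')[0]; P,u,v=cloud(s,r['pixels'])
for lo,hi,t in ((.117,.125,'block'),(.108,.1165,'shaft')):
    T=P[(P[:,2]>lo)&(P[:,2]<hi)]; rect=cv2.minAreaRect((T[:,:2]*1000).astype(np.float32)); print(t,np.round(rect[0],1),np.round(rect[1],1),round(rect[2],1))
    c=np.array(rect[0]) if t=='block' else c
d=np.array(rect[0])-c; a=np.arctan2(d[1],d[0]); print('yaw',a)
rows([(c[0]/1000,c[1]/1000,.2,a),(c[0]/1000,c[1]/1000,.103,a)],step=24,grip=.6)
E
```

```text
t 17.0 p [475.2 228.7 224.9] psi -1.7946 F [ 0.4 -0.3 -0.1] open 0.097 q [-0.11  0.66 -0.71  1.86  0.57  0.83  1.81]
block [474.3 225.9] [45.5 19.4] 77.4
shaft [455.7 145.2] [121.4  18.8] 77.1
yaw -1.796696098584311
6 rows
[{"dx":2,"dy":0,"dz":23,"turn":0.0,"grip":0.6},{"dx":0,"dy":0,"dz":19,"turn":0.0,"grip":0.6},{"dx":0,"dy":0,"dz":20,"turn":0.0,"grip":0.6},{"dx":0,"dy":0,"dz":19,"turn":0.0,"grip":0.6},{"dx":0,"dy":0,"dz":20,"turn":0.0,"grip":0.6},{"dx":0,"dy":0,"dz":19,"turn":0.0,"grip":0.6}]
ends [473.9 225.9 103.1] -1.794
```

send_rows(series=[{"dx":1,"dy":0,"dz":10,"turn":0,"grip":0.6},{"dx":0,"dy":0,"dz":10,"turn":0,"grip":0.6},{"dx":0,"dy":0,"dz":20,"turn":0,"grip":0.6},{"dx":0,"dy":0,"dz":20,"turn":0,"grip":0.6},{"dx":0,"dy":0,"dz":20,"turn":0,"grip":0.6},{"dx":0,"dy":0,"dz":20,"turn":0,"grip":0.6},{"dx":0,"dy":0,"dz":10,"turn":0,"grip":0.6},{"dx":0,"dy":0,"dz":10,"turn":0,"grip":0.6},{"dx":0,"dy":0,"dz":0,"turn":0,"grip":0.4},{"dx":0,"dy":0,"dz":0,"turn":0,"grip":0.1},{"dx":0,"dy":0,"dz":0,"turn":0,"grip":0.1},{"dx":0,"dy":0,"dz":0,"turn":0,"grip":0.1},{"dx":0,"dy":0,"dz":0,"turn":0,"grip":0.1},{"dx":0,"dy":0,"dz":0,"turn":0,"grip":0.1},{"dx":0,"dy":0,"dz":0,"turn":0,"grip":0.1},{"dx":0,"dy":0,"dz":0,"turn":0,"grip":0.1}], force=50)

```text
clock: 18.7
tool_pos: [0.4749, 0.2278, 0.1043]
eef_rot: [-0.624, 0.782, -0.0, 0.001]
contact_force: [0.2, -0.4, 5.7]
opening: 0.224
```

send_rows(series=[{"dx":0,"dy":0,"dz":0,"turn":0,"grip":0.1},{"dx":0,"dy":0,"dz":-10,"turn":0,"grip":0.1},{"dx":0,"dy":0,"dz":-20,"turn":0,"grip":0.1},{"dx":0,"dy":0,"dz":-40,"turn":0,"grip":0.1},{"dx":0,"dy":0,"dz":-40,"turn":0,"grip":0.1},{"dx":0,"dy":0,"dz":-10,"turn":0,"grip":0.1},{"dx":0,"dy":0,"dz":0,"turn":0,"grip":0.1}])

```text
clock: 19.4
tool_pos: [0.4753, 0.228, 0.2252]
eef_rot: [-0.624, 0.782, -0.0, 0.002]
contact_force: [-0.0, -0.4, -3.4]
opening: 0.224
```

```bash
cat > pinrel.py <<'E'
from plan import *
from h import *
st()
s=snapshot('wrist'); save(s['img'],'w_%d.png'%(get_state()['clock']*100)); np.save('/tmp/wl.npy',s,allow_pickle=True)
p,psi,_=pose(); tx=np.array([np.cos(psi),np.sin(psi)]); ty=np.array([np.sin(psi),-np.cos(psi)])
r=regions_of(s,'pin')[0]; P,u,v=cloud(s,r['pixels']); print(r['score'],len(P),r['extent'])
D=P-p; L=np.c_[D[:,:2]@tx,D[:,:2]@ty,D[:,2]]*1000
L=L[abs(L[:,2]-np.median(L[:,2]))<30]
for a in range(0,190,15):
    m=(L[:,0]>a)&(L[:,0]<a+15)
    if m.sum()>5: print(a,m.sum(),np.round(np.median(L[m],0),1),'w',np.round(np.percentile(L[m][:,1],[3,97]),1),'ztop',np.round(np.percentile(L[m][:,2],90),1))
print('tip',np.round(L.max(0),1))
E
python3 pinrel.py; ls -t pics|head -1
```

```text
t 19.4 p [475.3 228.  225.2] psi -1.7948 F [-0.  -0.4 -3.4] open 0.224 q [-0.11  0.66 -0.71  1.86  0.57  0.83  1.81]
0.95 8087 [295.2, 0.0, 339.9, 299.4]
0 1435 [ 7.7 -0.8 16.7] w [-9.9  8.2] ztop 17.5
15 1532 [22.4 -1.2 16.1] w [-10.   8.] ztop 17.2
30 622 [37.8 -1.   9.9] w [-4.7  2.6] ztop 11.0
45 696 [52.7 -0.8  9.9] w [-4.5  3. ] ztop 10.9
60 716 [67.5 -0.8  9.9] w [-4.4  2.9] ztop 11.0
75 799 [82.6 -0.8  9.8] w [-4.3  3.2] ztop 11.0
90 850 [97.5 -0.8  9.7] w [-4.7  2.7] ztop 10.9
105 185 [106.7  -0.8   9.9] w [-4.2  2.7] ztop 11.0
tip [108.9   9.1  18.8]
w_1945.png
```

```bash
python3 - <<'E'
from plan import *
p,psi,_=pose()
rows([(.56,.03,.235,psi-1.35),(.461,-.262,.22,-1.5*np.pi)],step=40,tstep=.13,grip=.1)
E
```

```text
24 rows
[{"dx":16,"dy":-12,"dz":-1,"turn":0.12,"grip":0.1},{"dx":14,"dy":-13,"dz":-1,"turn":0.13,"grip":0.1},{"dx":12,"dy":-15,"dz":-1,"turn":0.12,"grip":0.1},{"dx":11,"dy":-17,"dz":-1,"turn":0.12,"grip":0.1},{"dx":8,"dy":-17,"dz":-2,"turn":0.12,"grip":0.1},{"dx":6,"dy":-19,"dz":-1,"turn":0.13,"grip":0.1},{"dx":4,"dy":-19,"dz":-1,"turn":0.12,"grip":0.1},{"dx":2,"dy":-19,"dz":-1,"turn":0.12,"grip":0.1},{"dx":-1,"dy":-20,"dz":-1,"turn":0.12,"grip":0.1},{"dx":-3,"dy":-19,"dz":-1,"turn":0.13,"grip":0.1},{"dx":-6,"dy":-19,"dz":-1,"turn":0.12,"grip":0.1},{"dx":8,"dy":-22,"dz":1,"turn":0.12,"grip":0.1},{"dx":4,"dy":-24,"dz":1,"turn":0.12,"grip":0.1},{"dx":2,"dy":-23,"dz":1,"turn":0.12,"grip":0.1},{"dx":-1,"dy":-24,"dz":2,"turn":0.12,"grip":0.1},{"dx":-3,"dy":-23,"dz":1,"turn":0.12,"grip":0.1},{"dx":-7,"dy":-23,"dz":1,"turn":0.12,"grip":0.1},{"dx":-9,"dy":-22,"dz":1,"turn":0.12,"grip":0.1},{"dx":-12,"dy":-21,"dz":1,"turn":0.12,"grip":0.1},{"dx":-14,"dy":-19,"dz":1,"turn":0.13,"grip":0.1},{"dx":-16,"dy":-17,"dz":1,"turn":0.12,"grip":0.1},{"dx":-18,"dy":-15,"dz":1,"turn":0.12,"grip":0.1},{"dx":-20,"dy":-13,"dz":2,"turn":0.12,"grip":0.1},{"dx":-22,"dy":-10,"dz":1,"turn":0.12,"grip":0.1}]
ends [ 460.8 -262.3  219.7] -4.715
```

View pics/w_1945.png

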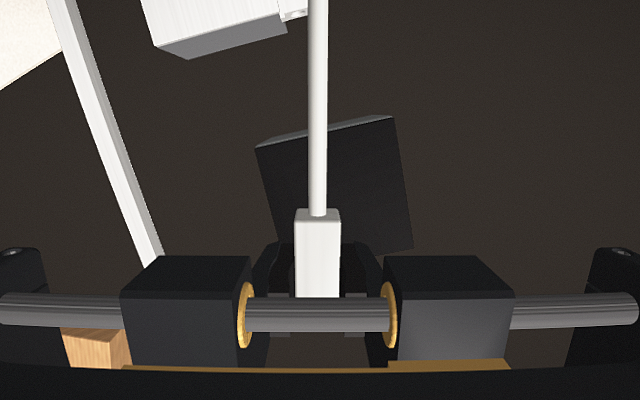

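The block is held straight at (318,255), with its axis 7 mm above the TCP. I carry it over to the freed end.

send_rows(series=[{"dx":16,"dy":-12,"dz":-1,"turn":0.12,"grip":0.1},{"dx":14,"dy":-13,"dz":-1,"turn":0.13,"grip":0.1},{"dx":12,"dy":-15,"dz":-1,"turn":0.12,"grip":0.1},{"dx":11,"dy":-17,"dz":-1,"turn":0.12,"grip":0.1},{"dx":8,"dy":-17,"dz":-2,"turn":0.12,"grip":0.1},{"dx":6,"dy":-19,"dz":-1,"turn":0.13,"grip":0.1},{"dx":4,"dy":-19,"dz":-1,"turn":0.12,"grip":0.1},{"dx":2,"dy":-19,"dz":-1,"turn":0.12,"grip":0.1},{"dx":-1,"dy":-20,"dz":-1,"turn":0.12,"grip":0.1},{"dx":-3,"dy":-19,"dz":-1,"turn":0.13,"grip":0.1},{"dx":-6,"dy":-19,"dz":-1,"turn":0.12,"grip":0.1},{"dx":8,"dy":-22,"dz":1,"turn":0.12,"grip":0.1},{"dx":4,"dy":-24,"dz":1,"turn":0.12,"grip":0.1},{"dx":2,"dy":-23,"dz":1,"turn":0.12,"grip":0.1},{"dx":-1,"dy":-24,"dz":2,"turn":0.12,"grip":0.1},{"dx":-3,"dy":-23,"dz":1,"turn":0.12,"grip":0.1},{"dx":-7,"dy":-23,"dz":1,"turn":0.12,"grip":0.1},{"dx":-9,"dy":-22,"dz":1,"turn":0.12,"grip":0.1},{"dx":-12,"dy":-21,"dz":1,"turn":0.12,"grip":0.1}])

```text
clock: 21.4
tool_pos: [0.498, -0.1501, 0.2247]
eef_rot: [0.465, 0.885, -0.001, -0.002]
contact_force: [0.2, -0.8, -1.6]
opening: 0.221
```

send_rows(series=[{"dx":-14,"dy":-19,"dz":1,"turn":0.13,"grip":0.1},{"dx":-16,"dy":-17,"dz":1,"turn":0.12,"grip":0.1},{"dx":-18,"dy":-15,"dz":1,"turn":0.12,"grip":0.1},{"dx":-20,"dy":-13,"dz":2,"turn":0.12,"grip":0.1},{"dx":-22,"dy":-10,"dz":1,"turn":0.12,"grip":0.1},{"dx":0,"dy":0,"dz":0,"turn":0,"grip":0.1},{"dx":0,"dy":0,"dz":0,"turn":0,"grip":0.1}])

```text
clock: 22.1
tool_pos: [0.4605, -0.2609, 0.2192]
eef_rot: [0.708, 0.707, -0.001, -0.002]
contact_force: [0.2, 0.9, -1.5]
opening: 0.218
```

```bash
python3 pinrel.py; python3 - <<'E'
from h import *
s=np.load('/tmp/wl.npy',allow_pickle=True).item()
save(s['img'],'w9.png')
s=snapshot('scene'); save(cv2.resize(s['img'][130:300,250:450],None,fx=3.2,fy=3.2),'s9.png')
E
```

```text
t 22.1 p [ 460.5 -260.9  219.2] psi 1.5696 F [ 0.2  0.9 -1.5] open 0.218 q [ 0.38  0.59  0.07  1.88 -0.06  0.67  0.49]
0.89 8199 [293.2, 0.0, 339.3, 299.7]
0 1433 [ 7.7  0.2 14.7] w [-9.3  9.2] ztop 15.5
15 1716 [23.3 -0.2 14.3] w [-9.3  9.1] ztop 15.4
30 605 [37.6 -0.2  8.1] w [-3.7  3.7] ztop 9.2
45 675 [52.7  0.3  8.2] w [-3.5  4. ] ztop 9.1
60 738 [67.6  0.3  8.2] w [-3.4  4. ] ztop 9.3
75 801 [82.8  0.3  8.2] w [-3.7  3.9] ztop 9.3
90 867 [97.6  0.4  8.2] w [-3.6  4.3] ztop 9.5
105 353 [107.9   0.4   8.3] w [-3.5  4.2] ztop 9.5
tip [111.4  10.   17.5]
```

View pics/w9.png

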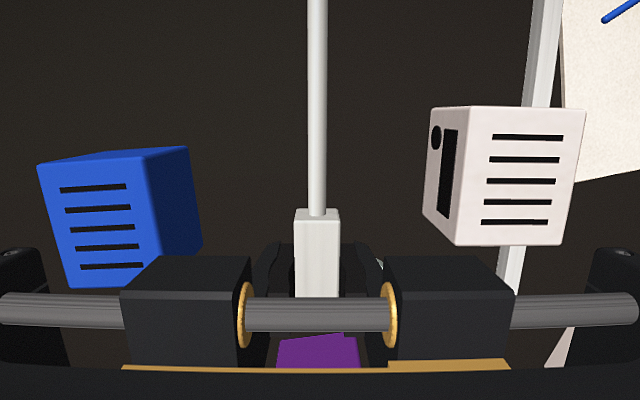

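View pics/s9.png

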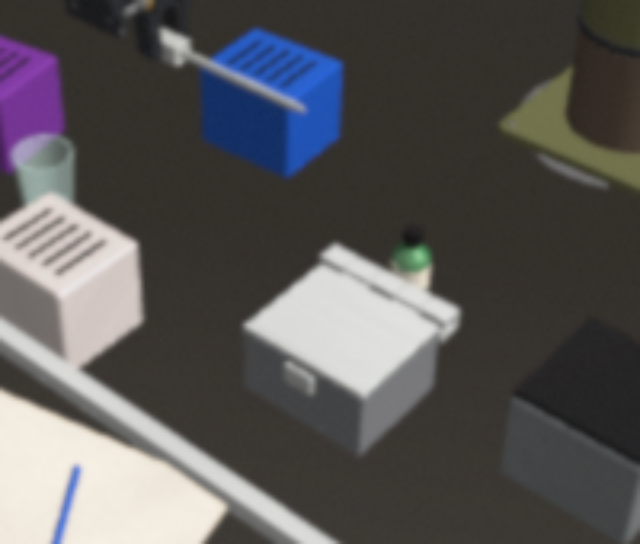

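```bash
python3 - <<'E'
from h import *
for f in ('/tmp/w4.npy','/tmp/w5.npy','/tmp/top0.npy','/tmp/scene0.npy'):
    s=np.load(f,allow_pickle=True).item(); P,u,v=cloud(s)
    zo=-0.0005 if 'w' in f else 0
    m=(P[:,0]>.43)&(P[:,0]<.49)&(P[:,1]>-.09)&(P[:,1]<.1)&(P[:,2]>.0785)&(P[:,2]<.088)
    T=P[m][:,:2]*1000
    # robust x edges by y slice
    es=[]
    for y in range(-55,75,10):
        t=T[(T[:,1]>y)&(T[:,1]<y+10)]
        if len(t)>4: es.append((y+5,*np.percentile(t[:,0],[3,97])))
    es=np.array(es)
    print(f,len(T),'z',np.round(np.median(P[m][:,2]),4),'y',np.round(np.percentile(T[:,1],[1,99]),1))
    if len(es)>2:
        print(' xlo fit',np.polyfit(es[:,0],es[:,1],1),'xhi',np.polyfit(es[:,0],es[:,2],1))
        print(np.round(es[:,1:].T,1))
    b=P[(P[:,0]>.3)&(P[:,0]<.7)&(abs(P[:,2])<.02)]; print(' bench z',np.round(np.median(b[:,2]),4))
s=np.load('/tmp/w4.npy',allow_pickle=True).item(); c=s['img'][200:260,140:220]; save(cv2.resize(c,None,fx=8,fy=8,interpolation=cv2.INTER_CUBIC),'bore4.png')
E
```

```text
/tmp/w4.npy 3402 z 0.0807 y [-58.3  78. ]
 xlo fit [-4.14225929e-03  4.48972984e+02] xhi [-6.57196052e-03  4.70114799e+02]
[[448.8 448.6 449.1 449.6 449.4 449.3 449.3 449.  449.1 448.9 447.9 448.7
  448.7]
 [470.6 470.6 470.4 470.2 470.2 469.9 470.  469.8 469.7 469.6 469.6 470.1
  470.1]]
 bench z -0.0005
/tmp/w5.npy 2695 z 0.0803 y [-40.7  78.8]
 xlo fit [-7.56516563e-02  4.50928374e+02] xhi [-1.39406774e-02  4.69489964e+02]
[[468.6 449.1 449.4 449.3 449.2 449.1 448.2 448.4 448.2 448.3 448.3 448.1
  448.1]
 [470.7 470.4 469.9 469.6 469.3 468.9 469.1 469.1 469.  469.  468.9 468.8
  468.8]]
 bench z -0.0005
/tmp/top0.npy 222 z 0.0816 y [-60.1  73.9]
 xlo fit [1.55751425e-02 4.49311804e+02] xhi [3.65138996e-02 4.84806263e+02]
[[449.1 450.7 448.6 448.5 449.7 448.1 448.  448.6 449.5 447.3 452.6 450.5
  452. ]
 [478.8 489.  483.  476.8 488.2 486.6 489.1 483.4 488.6 483.1 488.3 487.9
  484.5]]
 bench z 0.0007
/tmp/scene0.npy 297 z 0.0813 y [-61.2  75.5]
 xlo fit [-2.53153808e-03  4.49535020e+02] xhi [-2.68282127e-02  4.82729587e+02]
[[449.1 450.3 450.6 451.1 448.  449.4 448.4 448.8 449.5 449.4 448.3 451.
  449.7]
 [488.6 487.6 473.1 487.9 482.4 485.8 483.1 471.7 486.9 478.1 473.  486.7
  487.2]]
 bench z 0.0005
```

View pics/bore4.png

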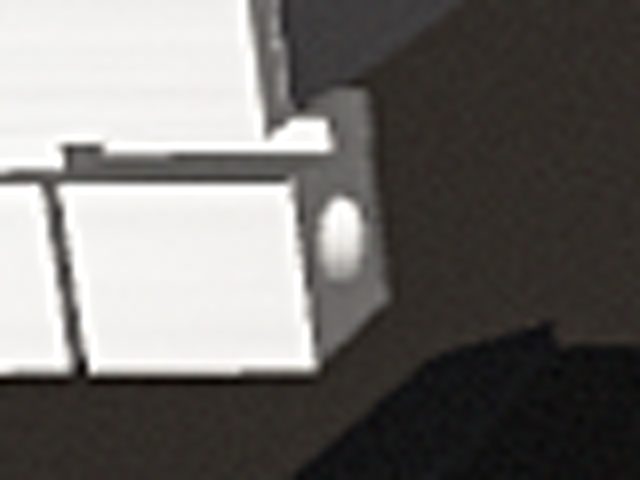

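send_rows(series=[{"dx":0,"dy":-1,"dz":25,"turn":0,"grip":0.1},{"dx":0,"dy":0,"dz":35,"turn":0,"grip":0.1},{"dx":0,"dy":0,"dz":35,"turn":0,"grip":0.1},{"dx":0,"dy":0,"dz":30,"turn":0,"grip":0.1},{"dx":0,"dy":0,"dz":20,"turn":0,"grip":0.1},{"dx":0,"dy":0,"dz":10,"turn":0,"grip":0.1},{"dx":0,"dy":0,"dz":0,"turn":0,"grip":0.1},{"dx":0,"dy":0,"dz":0,"turn":0,"grip":0.1}])

```text
clock: 23.05
tool_pos: [0.4611, -0.2612, 0.0663]
eef_rot: [0.708, 0.707, 0.0, 0.0]
contact_force: [0.5, -0.1, -2.4]
opening: 0.222
```

```bash
cat > chk.py <<'E'
from plan import *
from h import *
st(); p,psi,_=pose(); tag=int(get_state()['clock']*100)
for cam in ('scene','top','wrist'):
    s=snapshot(cam); np.save('/tmp/c_%s.npy'%cam,s,allow_pickle=True)
    P,u,v=cloud(s)
    m=(abs(P[:,0]-.46)<.016)&(P[:,1]>p[1]+.03)&(P[:,1]<-.066)&(P[:,2]>.03)
    if cam!='wrist': save(cv2.resize(s['img'][140:280,260:440] if cam=='scene' else s['img'][140:240,220:380],None,fx=4,fy=4,interpolation=cv2.INTER_CUBIC),'c_%s_%d.png'%(cam,tag))
    else: save(s['img'],'c_wrist_%d.png'%tag)
    T=P[m]*1000
    if len(T): print(cam,'shaft pts',len(T),'med',np.round(np.median(T,0),1),'z95',np.round(np.percentile(T[:,2],95),1),'ymax',T[:,1].max().round(1),'slope x/y,z/y',np.round(np.polyfit(T[:,1],T[:,0],1)[0],4),np.round(np.polyfit(T[:,1],T[:,2],1)[0],4))
    k=(abs(P[:,0]-.46)<.0165)&(P[:,1]>-.058)&(P[:,1]<.075)&(P[:,2]>.0785)&(P[:,2]<.088)
    K=P[k]*1000
    if len(K)>10: print('   knuckle top',len(K),np.round(np.median(K,0),1),'x3-97',np.round(np.percentile(K[:,0],[3,97]),1))
    a,b=proj(s,[[.4598,-.059,.07],[.4598,-.17,.07]]); print('   px hinge end',a,'axis pt',b)
E
python3 chk.py; ls -t pics|head -3
```

```text
t 23.05 p [ 461.1 -261.2   66.3] psi 1.5696 F [ 0.5 -0.1 -2.4] open 0.222 q [ 0.41  0.85  0.03  1.98 -0.08  0.31  0.51]
scene shaft pts 1627 med [ 457.9 -215.8  471.5] z95 618.3 ymax -92.9 slope x/y,z/y -0.052 -2.58
   knuckle top 253 [461.4   9.8  81.8] x3-97 [448.8 472.9]
   px hinge end [353.09677102 210.94514046] axis pt [325.07821696 195.88008982]
top shaft pts 70 med [ 460.3 -218.4  491.1] z95 642.5 ymax -93.1 slope x/y,z/y 0.0141 -4.2123
   knuckle top 159 [458.6  10.4  81.8] x3-97 [447.8 473.7]
   px hinge end [283.95278046 198.40816692] axis pt [313.59717451 199.03877908]
wrist shaft pts 4703 med [ 461.4 -192.1   75.3] z95 149.0 ymax -149.5 slope x/y,z/y 0.1278 -0.5119
   px hinge end [ 309.75886512 -249.81061304] axis pt [310.98165004  57.91611952]
c_wrist_2305.png
c_top_2305.png
c_scene_2305.png
```

```bash
cat > chk2.py <<'E'
from plan import *
from h import *
import sys
p,psi,_=pose()
for cam in ('scene','top','wrist'):
    s=np.load('/tmp/c_%s.npy'%cam,allow_pickle=True).item()
    P,u,v=cloud(s)
    m=(abs(P[:,0]-.46)<.016)&(P[:,1]>p[1]+.032)&(P[:,1]<-.066)&(P[:,2]>.05)&(P[:,2]<.1)
    T=P[m]*1000
    print(cam,len(T),'med',np.round(np.median(T,0),1),'z95',np.round(np.percentile(T[:,2],95),1),'ymax',T[:,1].max().round(1))
    for a in range(int(T[:,1].min()),-70,25):
        t=T[(T[:,1]>=a)&(T[:,1]<a+25)]
        if len(t)>3: print('   ',a,len(t),np.round(np.median(t,0),1),np.round(np.percentile(t[:,0],[4,96]),1),'z95',np.round(np.percentile(t[:,2],92),1))
E
python3 chk2.py
```

```text
scene 94 med [ 464.9 -161.    75.1] z95 78.7 ymax -92.9
    -228 14 [ 464.5 -217.6   73.9] [460.  467.2] z95 76.8
    -203 18 [ 465.6 -190.7   76. ] [460.8 468.8] z95 78.7
    -178 17 [ 464.5 -166.7   76.5] [460.9 468. ] z95 78.5
    -153 18 [ 465.5 -140.3   74.7] [459.8 469.2] z95 78.0
    -128 18 [ 464.9 -115.5   75.2] [460.8 467.7] z95 77.8
    -103 7 [465.3 -99.3  74.7] [460.6 466.9] z95 76.6
top 23 med [ 461.8 -115.5   77.3] z95 83.6 ymax -93.1
    -134 12 [ 460.3 -121.2   76.9] [458.1 462.3] z95 81.5
    -109 9 [ 461.8 -104.4   75.4] [458.  465.7] z95 80.4
wrist 4011 med [ 462.1 -185.5   75.2] z95 76.6 ymax -149.5
    -229 1067 [ 462.1 -216.    75.1] [458.4 465.5] z95 76.3
    -204 1253 [ 462.1 -190.9   75.1] [458.4 465.8] z95 76.4
    -179 1419 [ 462.2 -166.2   75.2] [458.4 465.8] z95 76.5
    -154 248 [ 462.2 -151.9   75.1] [458.4 466.1] z95 76.4
```

View pics/c_scene_2305.png

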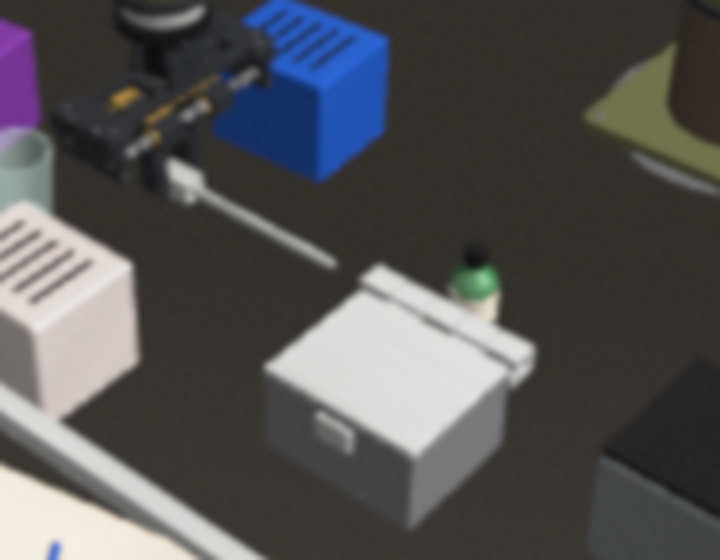

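View pics/c_top_2305.png

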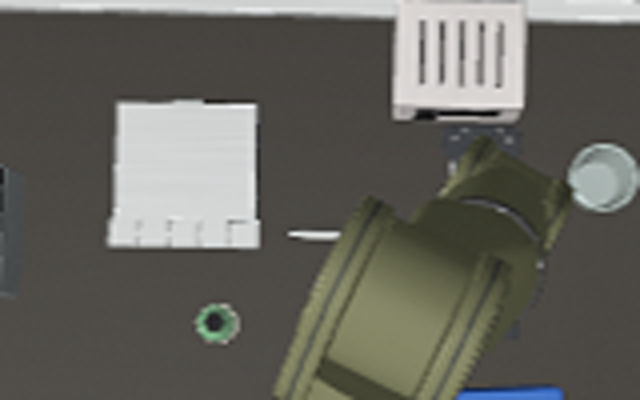

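send_rows(series=[{"dx":0,"dy":-1.1,"dz":2.4,"turn":-0.006,"grip":0.1},{"dx":0,"dy":0,"dz":0,"turn":0,"grip":0.1},{"dx":0,"dy":0,"dz":0,"turn":0,"grip":0.1}])

```text
clock: 23.5
tool_pos: [0.4593, -0.2614, 0.0635]
eef_rot: [0.706, 0.708, 0.0, 0.0]
contact_force: [0.5, -0.3, -1.8]
opening: 0.224
```

```bash
python3 chk.py>/dev/null; python3 chk2.py; python3 - <<'E'
from plan import *; st()
E
```

```text
scene 92 med [ 462.4 -157.1   71.9] z95 75.7 ymax -95.2
    -226 16 [ 462.4 -211.8   72.1] [459.  466.2] z95 75.4
    -201 18 [ 462.4 -189.9   71.3] [458.2 465.1] z95 75.2
    -176 14 [ 463.1 -161.7   73. ] [459.1 465.8] z95 75.9
    -151 20 [ 462.6 -139.    72. ] [457.5 465.3] z95 74.3
    -126 18 [ 461.9 -113.7   72. ] [457.9 464.5] z95 75.4
    -101 4 [459.8 -97.3  70.1] [458.2 462.6] z95 74.3
top 27 med [ 458.7 -119.2   71.8] z95 79.0 ymax -93.1
    -137 16 [ 458.8 -126.6   72. ] [455.3 462.8] z95 78.7
    -112 10 [ 458.7 -104.3   71.5] [458.1 462.5] z95 74.8
wrist 4012 med [ 459.8 -185.2   71.8] z95 73.2 ymax -149.1
    -229 1057 [ 459.9 -216.1   71.8] [456.2 463.4] z95 72.9
    -204 1255 [ 459.9 -191.1   71.8] [456.2 463.5] z95 73.0
    -179 1420 [ 459.8 -166.2   71.8] [455.9 463.4] z95 73.1
    -154 260 [ 459.7 -151.8   71.8] [455.9 463.6] z95 73.1
t 23.65 p [ 459.4 -261.4   63.3] psi 1.5748 F [ 0.5 -0.6 -0.8] open 0.225 q [ 0.41  0.85  0.03  1.99 -0.08  0.3   0.51]
```

send_rows(series=[{"dx":10,"dy":0.4,"dz":-0.8,"turn":0,"grip":0.1},{"dx":10,"dy":0,"dz":0,"turn":0,"grip":0.1},{"dx":5,"dy":0,"dz":0,"turn":0,"grip":0.1},{"dx":0,"dy":0,"dz":0,"turn":0,"grip":0.1}])

```text
clock: 24.05
tool_pos: [0.4598, -0.2346, 0.064]
eef_rot: [0.705, 0.709, 0.0, -0.001]
contact_force: [2.2, 0.1, -1.4]
opening: 0.219
```

```bash
python3 chk.py|head -1; python3 chk2.py;python3 - <<'E'
from h import *
s=np.load('/tmp/c_scene.npy',allow_pickle=True).item()
img=cv2.resize(s['img'][185:235,310:410],None,fx=8,fy=8,interpolation=cv2.INTER_CUBIC)
for y in (-.15,-.1,-.06,):
    a=proj(s,[.4598,y,.07])[0]; cv2.circle(img,(int((a[0]-310+.5)*8),int((a[1]-185+.5)*8)),3,(255,0,0),-1)
a=proj(s,[.4598,.079,.07])[0]; cv2.circle(img,(int((a[0]-310+.5)*8),int((a[1]-185+.5)*8)),3,(255,0,0),-1)
save(img,'z10.png')
E
```

```text
t 24.05 p [ 459.8 -234.6   64. ] psi 1.5772 F [ 2.2  0.1 -1.4] open 0.219 q [ 0.36  0.84  0.03  2.02 -0.09  0.28  0.48]
scene 99 med [ 462.6 -136.4   73.1] z95 76.4 ymax -68.5
    -202 19 [ 463.2 -190.5   72.6] [459.2 467.2] z95 76.0
    -177 17 [ 463.4 -165.8   74.8] [460.4 465.8] z95 76.7
    -152 19 [ 462.1 -138.8   73. ] [458.  465.7] z95 75.6
    -127 20 [ 462.1 -114.5   72.8] [458.3 465. ] z95 75.6
    -102 18 [461.5 -88.5  73.5] [458.5 465.8] z95 75.2
    -77 5 [462.9 -74.5  73.1] [460.5 463.2] z95 74.3
top 16 med [459.9 -83.8  73.2] z95 80.3 ymax -70.3
    -96 13 [458.1 -82.1  74.2] [457.4 461.9] z95 80.2
wrist 4023 med [ 460.1 -160.1   72.5] z95 73.9 ymax -124.0
    -204 1058 [ 460.3 -191.    72.5] [456.5 463.7] z95 73.7
    -179 1247 [ 460.2 -165.9   72.5] [456.5 463.8] z95 73.7
    -154 1425 [ 460.1 -141.1   72.5] [456.2 463.7] z95 73.8
    -129 268 [ 460.  -126.8   72.6] [456.2 463.8] z95 73.8
```

View pics/z10.png

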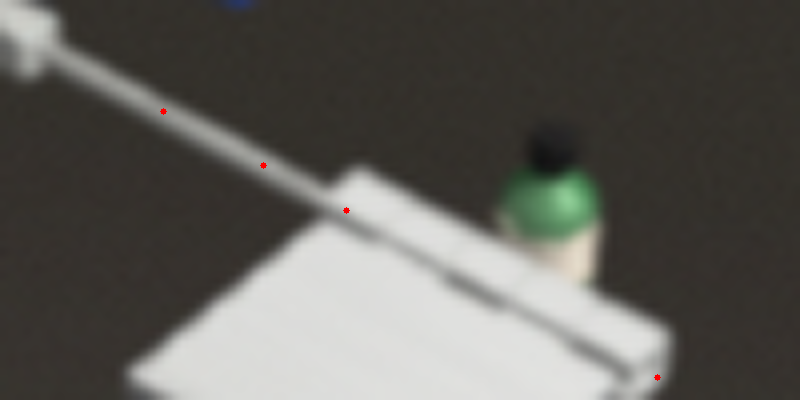

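Alignment is within about 1 mm in x and z, in both the wrist and scene cameras. I advance gently and watch the force.

send_rows(series=[{"dx":4,"dy":0,"dz":0,"turn":0,"grip":0.1},{"dx":4,"dy":0,"dz":0,"turn":0,"grip":0.1},{"dx":4,"dy":0,"dz":0,"turn":0,"grip":0.1},{"dx":3,"dy":0,"dz":0,"turn":0,"grip":0.1},{"dx":0,"dy":0,"dz":0,"turn":0,"grip":0.1}])

```text
clock: 24.7
tool_pos: [0.4596, -0.2206, 0.0641]
eef_rot: [0.705, 0.709, 0.0, -0.0]
contact_force: [0.1, -0.3, -1.2]
opening: 0.22
```

send_rows(series=[{"dx":4,"dy":0,"dz":0,"turn":0,"grip":0.1},{"dx":4,"dy":0,"dz":0,"turn":0,"grip":0.1},{"dx":0,"dy":0,"dz":0,"turn":0,"grip":0.1}])

```text
clock: 25.0
tool_pos: [0.4596, -0.2125, 0.0641]
eef_rot: [0.705, 0.709, 0.0, -0.0]
contact_force: [-0.8, 0.0, -1.1]
opening: 0.224
```

send_rows(series=[{"dx":4,"dy":0,"dz":0,"turn":0,"grip":0.1},{"dx":4,"dy":0,"dz":0,"turn":0,"grip":0.1},{"dx":4,"dy":0,"dz":0,"turn":0,"grip":0.1},{"dx":4,"dy":0,"dz":0,"turn":0,"grip":0.1},{"dx":0,"dy":0,"dz":0,"turn":0,"grip":0.1}])

```text
clock: 25.5
tool_pos: [0.4595, -0.1964, 0.064]
eef_rot: [0.705, 0.709, 0.0, -0.0]
contact_force: [0.7, 0.3, -0.1]
opening: 0.222
```

send_rows(series=[{"dx":4,"dy":0,"dz":0,"turn":0,"grip":0.1},{"dx":4,"dy":0,"dz":0,"turn":0,"grip":0.1},{"dx":4,"dy":0,"dz":0,"turn":0,"grip":0.1},{"dx":0,"dy":0,"dz":0,"turn":0,"grip":0.1}])

```text
clock: 25.9
tool_pos: [0.4595, -0.1844, 0.064]
eef_rot: [0.705, 0.709, 0.0, -0.0]
contact_force: [0.1, -0.0, -1.7]
opening: 0.219
```

```bash
python3 chk.py|head -1; python3 - <<'E'
from h import *
s=np.load('/tmp/c_scene.npy',allow_pickle=True).item()
a=cv2.resize(s['img'][185:235,310:410],None,fx=7,fy=7,interpolation=cv2.INTER_CUBIC)
save(a,'z11.png')
E
```

```text
t 25.9 p [ 459.5 -184.4   64. ] psi 1.576 F [ 0.1 -0.  -1.7] open 0.219 q [ 0.27  0.83  0.04  2.09 -0.13  0.22  0.42]
```

View pics/z11.png

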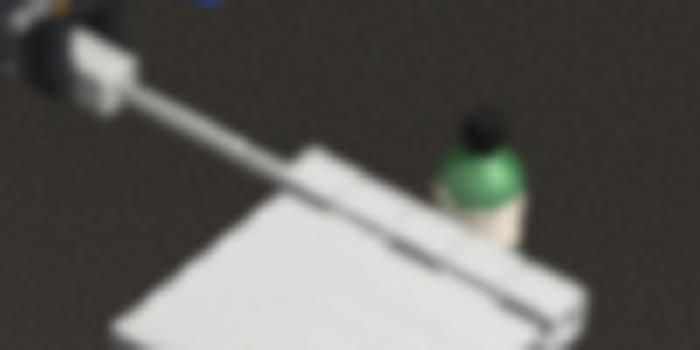

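```bash
ls -t pics|head -3; cp $(ls -t pics/c_wrist*|head -1) pics/wz11.png
```

```text
z11.png
c_wrist_2590.png
c_top_2590.png
```

View pics/wz11.png

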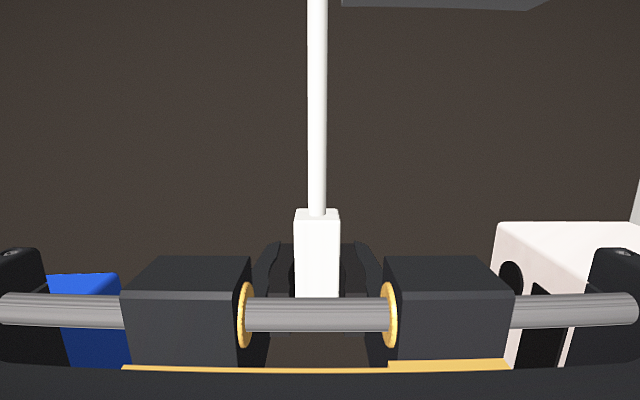

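send_rows(series=[{"dx":4,"dy":0,"dz":0,"turn":0,"grip":0.1},{"dx":4,"dy":0,"dz":0,"turn":0,"grip":0.1},{"dx":4,"dy":0,"dz":0,"turn":0,"grip":0.1},{"dx":4,"dy":0,"dz":0,"turn":0,"grip":0.1},{"dx":4,"dy":0,"dz":0,"turn":0,"grip":0.1}])

```text
clock: 26.55
tool_pos: [0.4594, -0.1648, 0.0641]
eef_rot: [0.706, 0.709, 0.0, -0.0]
contact_force: [0.3, 0.2, -1.1]
opening: 0.221
```

send_rows(series=[{"dx":4,"dy":0,"dz":0,"turn":0,"grip":0.1},{"dx":4,"dy":0,"dz":0,"turn":0,"grip":0.1},{"dx":4,"dy":0,"dz":0,"turn":0,"grip":0.1},{"dx":4,"dy":0,"dz":0,"turn":0,"grip":0.1},{"dx":4,"dy":0,"dz":0,"turn":0,"grip":0.1}])

```text
clock: 27.05
tool_pos: [0.4593, -0.145, 0.0641]
eef_rot: [0.706, 0.709, 0.0, -0.0]
contact_force: [0.3, -0.7, -1.1]
opening: 0.22
```

send_rows(series=[{"dx":4,"dy":0,"dz":0,"turn":0,"grip":0.1},{"dx":4,"dy":0,"dz":0,"turn":0,"grip":0.1},{"dx":4,"dy":0,"dz":0,"turn":0,"grip":0.1},{"dx":4,"dy":0,"dz":0,"turn":0,"grip":0.1},{"dx":4,"dy":0,"dz":0,"turn":0,"grip":0.1}])

```text
clock: 27.55
tool_pos: [0.4592, -0.125, 0.0641]
eef_rot: [0.706, 0.709, 0.0, -0.0]
contact_force: [-0.1, 0.3, -2.5]
opening: 0.22
```

send_rows(series=[{"dx":4,"dy":0,"dz":0,"turn":0,"grip":0.1},{"dx":4,"dy":0,"dz":0,"turn":0,"grip":0.1},{"dx":4,"dy":0,"dz":0,"turn":0,"grip":0.1},{"dx":4,"dy":0,"dz":0,"turn":0,"grip":0.1},{"dx":4,"dy":0,"dz":0,"turn":0,"grip":0.1}])

```text
clock: 28.05
tool_pos: [0.4591, -0.105, 0.0641]
eef_rot: [0.706, 0.709, 0.0, -0.0]
contact_force: [0.2, 0.5, -1.1]
opening: 0.222
```

send_rows(series=[{"dx":4,"dy":0,"dz":0,"turn":0,"grip":0.1},{"dx":4,"dy":0,"dz":0,"turn":0,"grip":0.1},{"dx":2,"dy":0,"dz":0,"turn":0,"grip":0.1},{"dx":2,"dy":0,"dz":0,"turn":0,"grip":0.1},{"dx":0,"dy":0,"dz":0,"turn":0,"grip":0.1}])

```text
clock: 28.55
tool_pos: [0.4591, -0.0931, 0.0641]
eef_rot: [0.706, 0.709, 0.0, -0.0]
contact_force: [0.8, -0.4, -1.4]
opening: 0.221
```

```bash
python3 chk.py|head -1; cp $(ls -t pics/c_wrist*|head -1) pics/wz12.png
```

```text
t 28.55 p [459.1 -93.1  64.1] psi 1.5751 F [ 0.8 -0.4 -1.4] open 0.221 q [ 0.07  0.82  0.04  2.17 -0.21  0.16  0.31]
```

View pics/wz12.png

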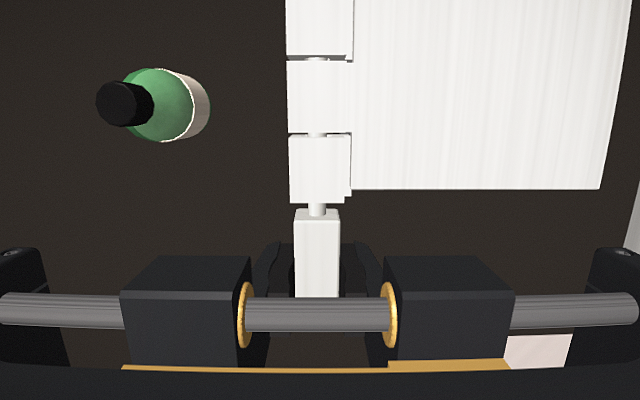

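The shoulder at (318,210) is about 6–8 mm short of the outer knuckle's face, and the shaft shows in the gaps between knuckles. I close the remainder in small steps.

send_rows(series=[{"dx":2,"dy":0,"dz":0,"turn":0,"grip":0.1},{"dx":2,"dy":0,"dz":0,"turn":0,"grip":0.1},{"dx":1,"dy":0,"dz":0,"turn":0,"grip":0.1},{"dx":0,"dy":0,"dz":0,"turn":0,"grip":0.1}])

```text
clock: 29.1
tool_pos: [0.4591, -0.0881, 0.0641]
eef_rot: [0.706, 0.709, 0.0, -0.0]
contact_force: [-0.5, -0.2, -1.1]
opening: 0.223
```

send_rows(series=[{"dx":1,"dy":0,"dz":0,"turn":0,"grip":0.1},{"dx":1,"dy":0,"dz":0,"turn":0,"grip":0.1},{"dx":0,"dy":0,"dz":0,"turn":0,"grip":0.1}])

```text
clock: 29.4
tool_pos: [0.459, -0.0862, 0.0641]
eef_rot: [0.706, 0.709, 0.0, -0.0]
contact_force: [-0.0, -0.2, -1.6]
opening: 0.219
```

send_rows(series=[{"dx":1,"dy":0,"dz":0,"turn":0,"grip":0.1},{"dx":1,"dy":0,"dz":0,"turn":0,"grip":0.1},{"dx":0,"dy":0,"dz":0,"turn":0,"grip":0.1}])

```text
clock: 29.7
tool_pos: [0.459, -0.0854, 0.0642]
eef_rot: [0.706, 0.708, -0.0, 0.001]
contact_force: [0.5, -3.2, -1.1]
opening: 0.225
```

send_rows(series=[{"dx":1,"dy":0,"dz":0,"turn":0,"grip":0.1},{"dx":1,"dy":0,"dz":0,"turn":0,"grip":0.1},{"dx":0,"dy":0,"dz":0,"turn":0,"grip":0.1}])

```text
clock: 30.0
tool_pos: [0.459, -0.0854, 0.0642]
eef_rot: [0.707, 0.707, -0.001, 0.002]
contact_force: [0.2, -8.6, -1.8]
opening: 0.226
```

```bash
python3 chk.py|head -1; cp $(ls -t pics/c_wrist*|head -1) pics/wz13.png
```

```text
t 30.0 p [459.  -85.4  64.2] psi 1.5713 F [ 0.2 -8.6 -1.8] open 0.226 q [ 0.05  0.82  0.05  2.17 -0.22  0.15  0.3 ]
```

View pics/wz13.png

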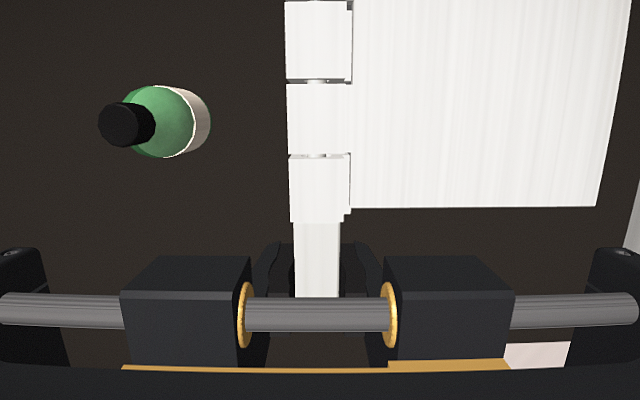

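Seated: the shoulder meets the outer knuckle at (318,222), the TCP has stopped at -0.0854 and the reaction is 8.6 N. Now I release and rise.

send_rows(series=[{"dx":0,"dy":0,"dz":0,"turn":0,"grip":0.3},{"dx":0,"dy":0,"dz":0,"turn":0,"grip":0.4},{"dx":0,"dy":0,"dz":0,"turn":0,"grip":0.6},{"dx":0,"dy":0,"dz":0,"turn":0,"grip":0.6},{"dx":0,"dy":0,"dz":0,"turn":0,"grip":0.6},{"dx":0,"dy":0,"dz":0,"turn":0,"grip":0.6}])

```text
clock: 30.75
tool_pos: [0.4591, -0.0822, 0.0641]
eef_rot: [0.706, 0.709, 0.0, -0.0]
contact_force: [-0.5, -0.2, -0.4]
opening: 0.6
```

send_rows(series=[{"dx":0,"dy":0,"dz":-5,"turn":0,"grip":0.6},{"dx":0,"dy":0,"dz":-15,"turn":0,"grip":0.6},{"dx":0,"dy":0,"dz":-30,"turn":0,"grip":0.6},{"dx":0,"dy":0,"dz":-40,"turn":0,"grip":0.6},{"dx":-20,"dy":0,"dz":-40,"turn":0,"grip":0.6},{"dx":-30,"dy":0,"dz":-30,"turn":0,"grip":0.6},{"dx":-40,"dy":0,"dz":0,"turn":0,"grip":0.6},{"dx":-40,"dy":0,"dz":0,"turn":0,"grip":0.6},{"dx":0,"dy":0,"dz":0,"turn":0,"grip":0.6},{"dx":0,"dy":0,"dz":0,"turn":0,"grip":0.6}])

```text
clock: 31.75
tool_pos: [0.459, -0.2131, 0.2243]
eef_rot: [0.707, 0.708, 0.0, -0.0]
contact_force: [0.8, 0.4, -0.2]
opening: 0.601
```

```bash
python3 sup.py; python3 - <<'E'
from plan import *
from h import *
s=snapshot('wrist'); save(s['img'],'w14.png'); 
P,u,v=cloud(s)
m=(abs(P[:,0]-.459)<.02)&(P[:,1]<-.063)&(P[:,1]>-.13)&(P[:,2]>.05)&(P[:,2]<.1)
T=P[m]*1000; print('block',len(T),np.round(np.percentile(T,[2,50,98],axis=0),1))
m=(abs(P[:,0]-.459)<.012)&(P[:,1]>-.058)&(P[:,1]<.08)&(P[:,2]>.05)&(P[:,2]<.1)
T=P[m]*1000; print('knuckles',np.round(np.percentile(T,[2,50,98],axis=0),1))
for nm in ('oil','beaker','lid'):
    for r in regions_of(s,nm)[:1]:
        Q,_,_=cloud(s,r['pixels']); print(nm,r['score'],np.round(np.median(Q,0),3))
s=snapshot('scene'); save(cv2.resize(s['img'][100:340,200:520],None,fx=2.4,fy=2.4,interpolation=cv2.INTER_CUBIC),'s14.png')
for nm in ('oil','beaker','slidebox','lid','rail'):
    for r in regions_of(s,nm)[:1]:
        Q,_,_=cloud(s,r['pixels']); z=np.percentile(Q[:,2],95);Q=Q[Q[:,2]>z-.008];rc=cv2.minAreaRect((Q[:,:2]*1000).astype(np.float32));print(nm,round(r['score'],2),np.round(np.median(Q,0),3),np.round(rc[0],1),np.round(rc[1],1))
E
```

```text
t 31.75 p [ 459.  -213.1  224.3] psi 1.5723 F [ 0.8  0.4 -0.2] open 0.601 q [ 0.25  0.56  0.15  1.95 -0.13  0.64  0.48]
top 0.88 0.106 [ 630.8 -246.6] [120.7  96. ] 88.5
top 0.59 0.083 [0. 0.] [0. 0.] 0.0
scene 0.74 0.103 [ 633.6 -245.5] [124.3 100.4] 89.0
block 1379 [[ 450.7 -105.    71.9]
 [ 459.8  -84.1   77.2]
 [ 469.6  -63.9   78.8]]
knuckles [[449.3 -57.9  73.3]
 [459.6 -55.   80.6]
 [470.7 -52.1  82.1]]
oil 0.62 [ 0.382 -0.036  0.019]
beaker 0.86 [ 0.525 -0.401  0.056]
lid 0.66 [ 0.533 -0.052  0.075]
oil 0.62 [ 0.382 -0.021  0.075] [379.8 -21.8] [17.6 17.4]
beaker 0.54 [ 0.522 -0.389  0.075] [ 525.3 -382.9] [68.8 59.1]
slidebox 0.81 [0.515 0.368 0.035] [513.2 367.2] [39.7 88.5]
lid 0.57 [0.527 0.012 0.077] [517.5   7.9] [138.9 131.7]
rail 0.8 [0.695 0.096 0.022] [692.7 -20.1] [ 28.  860.7]
  return _methods._mean(a, axis=axis, dtype=dtype,
  ret = ret.dtype.type(ret / rcount)
```

View pics/w14.png

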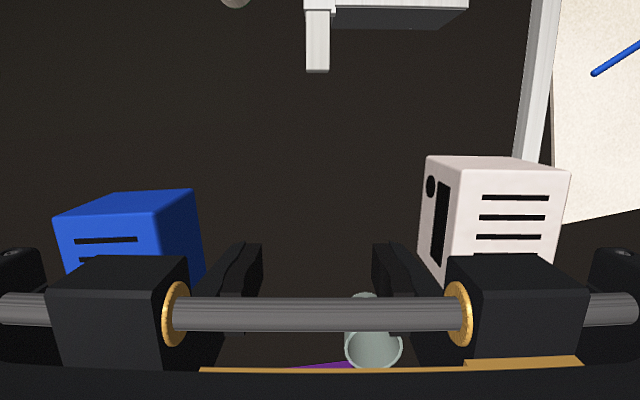

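View pics/s14.png

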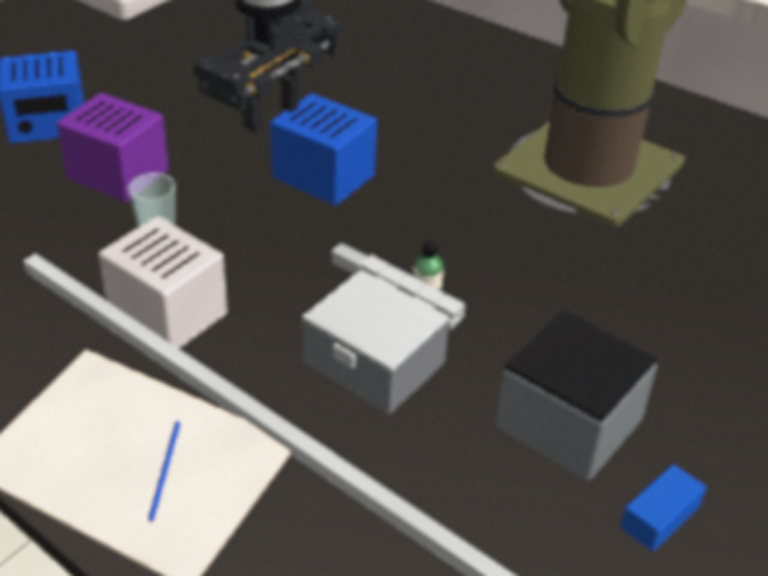

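The pin's block spans y -105 to about -59, so the shoulder is at the knuckle face. The lid is closed and the bystanders have not moved. I take a closer look at how flush the supply stands before handing in.

```bash
python3 - <<'E'
from plan import *
rows([(.57,-.245,.28,0)],step=40,tstep=.14,grip=.6)
E
```

```text
12 rows
[{"dx":-3,"dy":9,"dz":-5,"turn":0.13,"grip":0.6},{"dx":-1,"dy":10,"dz":-4,"turn":0.13,"grip":0.6},{"dx":-1,"dy":9,"dz":-5,"turn":0.13,"grip":0.6},{"dx":1,"dy":10,"dz":-5,"turn":0.13,"grip":0.6},{"dx":2,"dy":9,"dz":-4,"turn":0.14,"grip":0.6},{"dx":4,"dy":9,"dz":-5,"turn":0.13,"grip":0.6},{"dx":5,"dy":8,"dz":-5,"turn":0.13,"grip":0.6},{"dx":5,"dy":8,"dz":-4,"turn":0.13,"grip":0.6},{"dx":7,"dy":7,"dz":-5,"turn":0.13,"grip":0.6},{"dx":7,"dy":6,"dz":-5,"turn":0.13,"grip":0.6},{"dx":9,"dy":5,"dz":-4,"turn":0.13,"grip":0.6},{"dx":8,"dy":4,"dz":-5,"turn":0.13,"grip":0.6}]
ends [ 569.7 -244.8  280.1] 0.005
```

send_rows(series=[{"dx":-3,"dy":9,"dz":-5,"turn":0.13,"grip":0.6},{"dx":-1,"dy":10,"dz":-4,"turn":0.13,"grip":0.6},{"dx":-1,"dy":9,"dz":-5,"turn":0.13,"grip":0.6},{"dx":1,"dy":10,"dz":-5,"turn":0.13,"grip":0.6},{"dx":2,"dy":9,"dz":-4,"turn":0.14,"grip":0.6},{"dx":4,"dy":9,"dz":-5,"turn":0.13,"grip":0.6},{"dx":5,"dy":8,"dz":-5,"turn":0.13,"grip":0.6},{"dx":5,"dy":8,"dz":-4,"turn":0.13,"grip":0.6},{"dx":7,"dy":7,"dz":-5,"turn":0.13,"grip":0.6},{"dx":7,"dy":6,"dz":-5,"turn":0.13,"grip":0.6},{"dx":9,"dy":5,"dz":-4,"turn":0.13,"grip":0.6},{"dx":8,"dy":4,"dz":-5,"turn":0.13,"grip":0.6},{"dx":0,"dy":0,"dz":0,"turn":0,"grip":0.6},{"dx":0,"dy":0,"dz":0,"turn":0,"grip":0.6}])

```text
clock: 33.85
tool_pos: [0.5693, -0.2447, 0.2797]
eef_rot: [1.0, 0.004, -0.0, -0.0]
contact_force: [0.5, 0.8, -0.1]
opening: 0.6
```

```bash
python3 - <<'E'
from plan import *
from h import *
st()
s=snapshot('wrist'); save(s['img'],'w15.png'); P,u,v=cloud(s)
T=P[(P[:,2]>.096)&(P[:,2]<.105)&(P[:,0]>.55)&(P[:,1]<-.15)&(P[:,1]>-.33)]*1000
rc=cv2.minAreaRect(T[:,:2].astype(np.float32)); print('supply',np.round(rc[0],1),np.round(rc[1],1),round(rc[2],2))
def edge(T,hi,ys):
    e=[(y+5,np.percentile(T[(T[:,1]>y)&(T[:,1]<y+10)][:,0],99 if hi else 1)) for y in ys if ((T[:,1]>y)&(T[:,1]<y+10)).sum()>5]
    e=np.array(e); f=np.polyfit(e[:,0],e[:,1],1); return f,np.polyval(f,[-305,-245,-185])
print('far edge',edge(T,True,range(-295,-200,10)))
print('near edge',edge(T,False,range(-295,-200,10)))
R=P[(P[:,2]>.0195)&(P[:,2]<.0245)&(P[:,0]>.66)&(P[:,0]<.72)]*1000
R=R[(R[:,1]<-150) | True]; print('rail n',len(R),R[:,1].min(),R[:,1].max())
a=R[(R[:,1]>-170)|(R[:,1]<-325)]
print('rail near',edge(a,False,range(-450,-60,10)),'far',edge(a,True,range(-450,-60,10)))
E
```

```text
t 33.85 p [ 569.3 -244.7  279.7] psi 0.0079 F [ 0.5  0.8 -0.1] open 0.6 q [-0.01  0.72  0.66  1.56 -0.49  1.04 -0.78]
supply [ 631.6 -243.4] [120.4  99.2] 89.74
far edge (array([5.87850054e-03, 6.81062622e+02]), array([679.26967926, 679.62238929, 679.97509932]))
near edge (array([-6.95107474e-04,  5.83607580e+02]), array([583.81958757, 583.77788112, 583.73617467]))
rail n 7601 -444.642862315143 150.21221367701165
rail near (array([3.23212457e-04, 6.81976700e+02]), array([681.87812051, 681.89751326, 681.91690601])) far (array([-6.23167289e-05,  7.00865028e+02]), array([700.8840348 , 700.88029579, 700.87655679]))
```

View pics/w15.png

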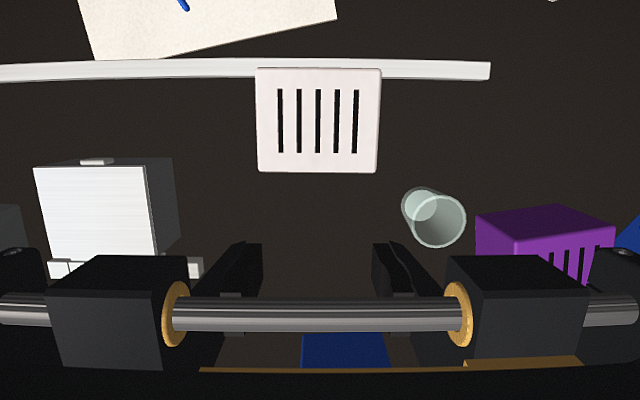

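The supply's far face is at x≈0.6816 and the rail face at 0.6814–0.6819, with yaw within about 0.3°, so it is flush. Handing in.

```bash
python3 -c "
from plant import finish_job; print(finish_job())"
```

```text
the job is handed in; nothing more can be done
None
```

The job is done and handed in at about 34 s of the 72 s allowed. The power supply stands flush on the rail, and the hinge pin is fully home through all five knuckles. No verdict was reported.

**Supply:** I pushed the white box with both fingers until it met the rail, with 19 N as the highest push force I read. It is still upright. In the last wrist picture its far face is at x ≈ 681.6 mm and the rail's face at 681.4–681.9 mm, with yaw within about 0.3°. The scene and top cameras gave yaws up to 1.5° off, which I put down to their coarser resolution.

**Pin:** My first grasp lifted before the fingers had closed, so the pin stayed on the warmer and I took it on the second try. It went in from the freed right-hand end with almost no side force until the shoulder stopped at the outer knuckle (8.6 N). After I let go, the block spanned y -105 to about -60 mm, with the knuckle face at about -59 mm. The lid still lay closed.

**Bystanders:** The oil bottle, beaker and slide box measured within 2 mm of where they started. The gripper was clear of everything at the end.

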